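# Load the can crusher, shut its guard and prove the catch before starting

### The arm

A 6-joint arm with a two-finger parallel gripper is mounted at the origin on the work surface. World frame = base frame: x ahead of the robot, y to its left, z up, the work surface at z = 0. Lengths are in m, angles in rad, forces in N, time in s.
With the tool pointing down it reaches from about 0.325 to 0.9 m from the base axis. Payload 6.1 kg.
Tool frame: the origin (TCP) lies at the very end of the fingers, on their centre line; the grasp point (between the pads) lies 19 mm behind it; x points along the fingers, y is the direction in which the jaws open and shut, and the axes are right-handed (so a half turn about x gives the same grasp; the last joint's range is limited). The gripper opens to 85 mm and grips with 20 to 120 N. Pads are 22 mm wide; open, the fingers measure 114 mm over their backs; the gripper's body (76 mm by 85 mm) begins 54 mm behind the grasp point. The pads swing forward as they close: fully open they stand 13 mm farther back than shut.
Start: joints at [1.205, 0.22, 1.526, -0, 1.395, -0.126], TCP at [0.148, 0.607, 0.231] pointing down, gripper open.
Joint ranges: [-2.98, 2.98], [-0.91, 2.08], [0.09, 2.57], [-1.24, 4.39], [0.2, 2.65], [-2.68, 2.68]. Speed limits (rad/s): [2.57, 2.57, 3.01, 3.14, 3.14, 3.14].

### API

Orientations are given as a rotation vector (axis times angle).
In Python, from bench import r gives the robot as it stands.
- The arm moves only by the tool play_rows, never from a script. Its argument "series" is a list of rows, each an object with "grip": the opening, from 0 (shut) to 1 (fully open); "dp": the shift along the tool's x, y, z in cm, a list of three; "delta_rot": the turn, a rotation vector about the tool's x, y, z in rad, a list of three. A call has 1 to 8 rows; each row shifts and turns the commanded pose from where the row before left it, along the tool's axes as they then stand; what a row does not reach is not made up. A row lasts 1/12 s, in which the tool goes at most 41.7 mm and 7.16 degrees, less where a joint would pass 70% of its speed; a pose out of reach is approached as far as the arm can. A call with a gripper value outside its range is refused whole. The fingers move at their own pace and stop on an object; "squeeze" is the grip in N (left out, the last holds). Time passes only in rows, so rows that do not move let the fingers close. It gives the time, the measured TCP pose, the force and the opening at its end, in the units of the state.
- r.sense(): the state, without advancing time (a new reading comes with each control period).
- r.read_camera(name): name is "side" or "top" or "wrist"; returns a dict with "image" (480x640x3 uint8, red, green, blue), "vertical_fov" (degrees; the focal length in pixels is half the picture's height over the tangent of half this angle, whatever the lens; pixels are square), "cx", "cy" (the principal point, pixels), "dist_coeffs" ([k1, k2, p1, p2, k3] as OpenCV has them; the pictures are not rectified), "cam_to_world" (4x4, takes a point from camera to world coordinates). Camera axes: x right, y up, looking along -z (the intrinsics and any distortion apply to the point x, -y, -z); pixel columns grow to the right and rows downward; lengths in m; the calibration is good to about 2 mm. A picture is of the moment at which its call begins. There is no depth.
- r.finish_job(): hands the job in, once; it reports no verdict.
The state is a dict: "time": time; "joint_positions": joint angles; "joint_velocities": joint speeds; "tau": joint torques, N m; "tool_pos": TCP position; "tcp_rot": TCP orientation; "contact_force": force on the tool from outside, world axes, zero at the start; "wrist_torque": the same for the moment, N m; "grip_width": finger opening in m.
Only numpy, scipy, OpenCV 4.12 (cv2) and the standard library are available. Lean on these libraries where they do the work, as an engineer would, in place of code of your own. Each camera call takes 0.05 s, during which the arm holds its last target.

### The job

Take the black rubber block off the can crusher's clear guard and set it down on the bare counter, open the guard, put every blue can in the crusher's bay, and put every red can (steel, it would jam the crusher) in the red tub. Then swing the guard down, press its front edge until the catch holds, and prove it with a firm upward tug on the handle: if the guard gives, press harder and tug again until it holds. Only then push the red start button fully in and let go; leave the tumbler and the bowl where they stand.

Things in the scene. Friction and masses are not known exactly. Their poses are not given: they have to be found in the camera images.
- crusher: Fixed bench can crusher of sheet steel on a grey base plate, 215 mm deep (x -117 to 98), 372 mm wide (y -246 to 126). Origin: on the counter under the middle of the loading bay; x points away from its front, y to its left, z up. Bay walls end 112 mm above the counter. On its right (y below -118 mm) are the grey control box with the start button, 100 mm high, and the spring plunger, its end plate 110 mm high and its end cap reaching y -263
- bay (a point): Centre of the bay's floor, 15 mm above the counter; axes as the crusher. The bay is an open box 150 mm (x) by 224 mm (y) inside and 97 mm deep: room for three cans side by side along y, standing or lying along x. A can that stands clear above the walls stops the guard
- guard (a joint): Clear guard lid over the bay, hinged along its back edge: 0 = shut, grows as it opens (rad), stops at 1.85. A stiff hinge holds it at any angle; swinging it up takes about 4 N at the handle, so an uncaught guard lifts at that. At the start it is not caught: it lies on top of the spring bolt at 0.05 to 0.08. Caught, it has 3 mm of play at its front edge and stands between 0 and 0.03 however hard it is pulled
- guard_hinge (a point): Point on the hinge pin at mid width, 83 mm behind the bay's middle and 117 mm above the counter; z is the guard's outward (top) normal, x lies along the guard from front edge to hinge, y along the pin (the crusher's y). The guard is 6 mm thick, its mid-plane through the pin; it reaches 191 mm from the pin and is 236 mm wide
- guard_handle (a point): Middle of the guard's black bar handle: a round bar 12 mm thick, 100 mm long along y, on two legs at its ends, its axis 36 mm above the guard's top face and 138 mm in front of the pin; axes as the guard
- guard_press (a point): Point on the guard's top face 168 mm in front of the pin, on the flat 47 mm strip between handle and front edge: the place to press. To snap the catch takes 6 to 15 N here, differing from start to start; a lighter press leaves it looking nearly shut but not caught
- catch (a joint): Spring bolt of the catch, inside the crusher's double front wall, with a round black push button 20 mm across in the front face: 0 = bolt fully out, grows as it is forced in (m), up to 0.008. The guard's striker forces it in about 5 mm and it springs back to 0 over the striker. Pressing the black button would free the guard
- bolt: The brass nose of that bolt, 14 mm wide, pointing to the front under the guard's front edge, sloped on top and flat beneath. It moves with joint catch
- striker: Wire loop of 5 mm steel under the middle of the guard's front edge, hanging 25 mm below it, 175 mm in front of the pin; caught, it lies under the bolt. With the guard open it points at the robot, so swing the guard well past upright before working in the bay
- start (a joint): Red mushroom start button on the control box, 38 mm across in a yellow ring: 0 = out, 0.008 m = fully in, takes 6 N; springs back. The motor waits some seconds before it runs up, so nothing else moves during the job
- start_top (a point): Centre of the start button's top face, about 124 mm above the counter
- tub: Fixed open red plastic tub for steel cans, 200 mm (x) by 150 mm (y) outside, 60 mm high, walls and floor 4 mm. Origin: centre of its underside
- block: Black rubber block, 50 mm (x) by 110 mm (y) by 40 mm high, 0.25 kg. At the start it lies on the shut-to guard behind the handle. Origin: centre of its underside
- can_blue1: Blue aluminium 150 ml drink can, 53 mm across, 90 mm tall, 16 g, empty; absent in some starts. Origin: centre of its underside, z up its axis
- can_blue2: Blue aluminium 150 ml drink can, 53 mm across, 90 mm tall, 16 g, empty; absent in some starts. Origin: centre of its underside, z up its axis
- can_blue3: Blue aluminium 150 ml drink can, 53 mm across, 90 mm tall, 16 g, empty; absent in some starts. Origin: centre of its underside, z up its axis
- can_red1: Red steel 150 ml drink can, 53 mm across, 90 mm tall, 16 g, empty; absent in some starts. Origin: centre of its underside, z up its axis
- can_red2: Red steel 150 ml drink can, 53 mm across, 90 mm tall, 16 g, empty; absent in some starts. Origin: centre of its underside, z up its axis
- tumbler: Clear plastic tumbler, 74 mm across, 110 mm tall, upright on the counter at the right. Leave alone. Origin: centre of its underside
- bowl: White ceramic bowl, 120 mm across, 50 mm high, at the left. Leave alone. Origin: centre of its underside
There are look-alikes about, which are no part of the job. Leave any green look-alike of the can_red2 alone.

How it is judged:
By the outcome, as a careful person would: the job done as asked, in the order asked, and still so for the second after the job is handed in, with the robot touching nothing.
Of can_blue1, can_blue2, can_blue3, can_red1, can_red2 only 3 to 5 are there at a start; the rules pass over those that are not, and their reading is None.
At some moment in a run one of can_blue1, can_blue2, can_blue3, can_red1, can_red2 may be knocked a few centimetres aside while the robot is not near it.
It also fails if it takes over 210 s, if anything falls off the work surface, if the arm or the gripper's body presses on something with over 40 N, if the wrist force passes 120 N, or if a joint passes its speed limit or range.

## Working session

There is one attempt and no reset: what is moved stays moved. The work goes in short steps, Python scripts to look and compute and a tool call to move; the robot and the scene stay as the last step left them, time stands still between calls to the robot, and variables do not carry over. Pictures are saved under pics/ and viewed, and the job is handed in when it is done.

Besides the shell and the picture viewer there is one more tool, called after "Request:" as name(argument=value, ...) on one line, values as JSON. play_rows: Moves the arm, as the interface text tells. Its arguments: {"type":"object","properties":{"series":{"type":"array"},"squeeze":{"type":"number"}},"required":["series"]}

```bash
ls; mkdir -p pics
cat > h.py <<'E'
import numpy as np, cv2
from scipy.spatial.transform import Rotation as R
from bench import r
def cam(n):
    return r.read_camera(n)
def K(c):
    h,w=c["image"].shape[:2]; f=h/2/np.tan(np.radians(c["vertical_fov"])/2)
    return np.array([[f,0,c["cx"]],[0,f,c["cy"]],[0,0,1.]])
def ray(c,uv):
    p=cv2.undistortPoints(np.array([[uv]],float),K(c),np.array(c["dist_coeffs"],float))[0,0]
    T=np.array(c["cam_to_world"]); d=T[:3,:3]@np.array([p[0],-p[1],-1.]); return T[:3,3],d/np.linalg.norm(d)
def onz(c,uv,z):
    o,d=ray(c,uv); return o+d*(z-o[2])/d[2]
def proj(c,P):
    T=np.array(c["cam_to_world"]); q=(np.atleast_2d(P)-T[:3,3])@T[:3,:3]
    q=q*np.array([1,-1,-1]); 
    return cv2.projectPoints(q,np.zeros(3),np.zeros(3),K(c),np.array(c["dist_coeffs"],float))[0][:,0]
def two(c1,u1,c2,u2):
    o1,d1=ray(c1,u1);o2,d2=ray(c2,u2)
    A=np.stack([d1,-d2],1);s=np.linalg.lstsq(A,o2-o1,rcond=None)[0]
    a=o1+d1*s[0];b=o2+d2*s[1];return (a+b)/2,np.linalg.norm(a-b)
def save(im,n): cv2.imwrite(f"pics/{n}.png",im[:,:,::-1])
E
python3 - <<'E'
from h import *
np.set_printoptions(precision=3,suppress=True)
for n in("side","top","wrist"):
    c=cam(n);save(c["image"],n+"0");print(n,c["vertical_fov"],c["dist_coeffs"],np.array(c["cam_to_world"]))
print(r.sense())
E
```

```text
pics
side 45.253618591031376 [-0.047  0.     0.     0.     0.   ] [[ 0.931  0.18  -0.318  0.102]
 [-0.365  0.479 -0.798 -1.003]
 [ 0.009  0.859  0.512  0.768]
 [ 0.     0.     0.     1.   ]]
top 48.72317523307538 [-0.008  0.     0.     0.     0.   ] [[-0.023  0.992 -0.121  0.353]
 [-1.    -0.025 -0.014  0.029]
 [-0.017  0.12   0.993  1.507]
 [ 0.     0.     0.     1.   ]]
wrist 67.67441299540931 [-0.027  0.     0.     0.     0.   ] [[ 0.238 -0.933 -0.272  0.08 ]
 [ 0.971  0.227  0.069  0.624]
 [-0.002 -0.28   0.96   0.373]
 [ 0.     0.     0.     1.   ]]
{'time': 0.15, 'joint_positions': array([ 1.205,  0.221,  1.527,  0.   ,  1.395, -0.126]), 'joint_velocities': array([-0.001, -0.002, -0.004, -0.   ,  0.002, -0.   ]), 'tau': array([  0.001, -49.748, -38.991,  -0.   ,   0.007,  -0.   ]), 'tool_pos': array([0.148, 0.607, 0.23 ]), 'tcp_rot': array([ 0.187,  1.563, -0.189]), 'contact_force': array([ 0.158, -0.207,  0.465]), 'wrist_torque': array([-0.009,  0.016,  0.002]), 'grip_width': 0.08569229131558402}
```

View pics/top0.png

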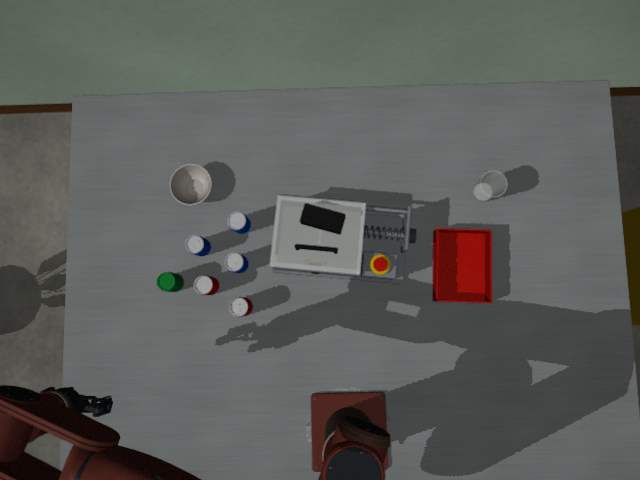

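View pics/side0.png

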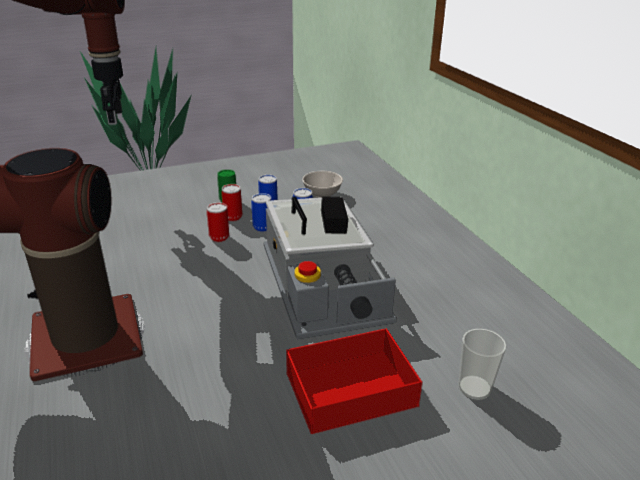

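View pics/wrist0.png

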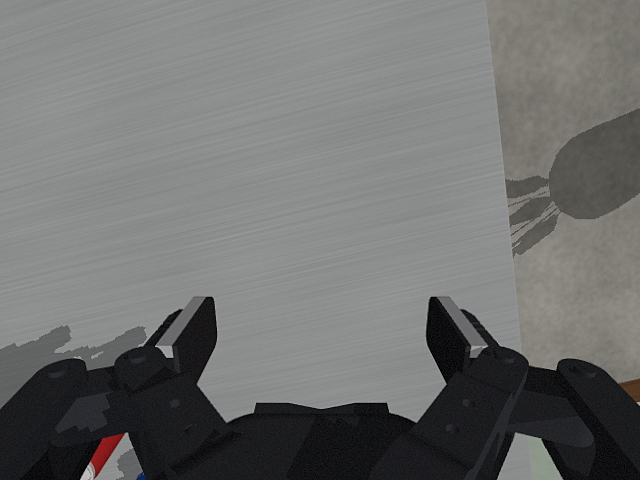

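The top view shows three blue can tops at about (237,222), (197,245) and (235,263). The red tops are at (205,286) and (240,308), with the green look-alike at (170,282). The crusher is at about (320,237), the tub at (463,265), the bowl at (190,184) and the tumbler at (490,187). The side view shows that all the cans are standing. The only things that could be confused are green with red, and the clear tumbler with a can, and colour settles both. Next is a close crop and the measurements.

Run:
```python
from h import *
np.set_printoptions(precision=3,suppress=True)
c=cam("top");im=c["image"]
save(cv2.resize(im[185:325,145:425],None,fx=2.8,fy=2.8,interpolation=cv2.INTER_CUBIC),"crop1")
save(cv2.resize(cam("side")["image"][160:340,190:410],None,fx=3.2,fy=3.2,interpolation=cv2.INTER_CUBIC),"crop2")
hsv=cv2.cvtColor(im,cv2.COLOR_RGB2HSV)
def blobs(m,name,z,lo=15):
    n,l,s,ce=cv2.connectedComponentsWithStats(m.astype(np.uint8))
    for i in range(1,n):
        if s[i,4]>lo: print(name,s[i],ce[i],onz(c,ce[i],z))
H,S,V=hsv[...,0].astype(int),hsv[...,1],hsv[...,2]
blobs((S>120)&(V>60)&(H>105)&(H<130),"blue",.05)
blobs((S>120)&(V>60)&((H<8)|(H>172)),"red",.05)
blobs((S>120)&(V>60)&(H>20)&(H<35),"yel",.11)
# white can tops
roi=np.zeros(im.shape[:2],bool);roi[205:325,150:262]=1
blobs((V>150)&(S<60)&roi,"top",.09)
```

```text
blue [234 219  16  15  74] [243.054 228.797] [0.559 0.282 0.05 ]
blue [195 245  14  11  63] [202.889 251.683] [0.498 0.394 0.05 ]
blue [235 263  11  10  44] [241.455 269.205] [0.446 0.287 0.05 ]
red [ 433  228   59   75 4268] [462.357 265.046] [ 0.443 -0.321  0.05 ]
red [374 258  13  13 138] [380.101 263.906] [ 0.452 -0.095  0.05 ]
red [206 286  12   9  43] [212.047 291.279] [0.388 0.368 0.05 ]
red [244 305   7  11  22] [247.409 311.318] [0.331 0.271 0.05 ]
red [ 311  393   72   87 1680] [328.948 420.011] [0.039 0.055 0.05 ]
red [  0 400  95  44 407] [ 45.538 422.713] [0.046 0.817 0.05 ]
red [  0 406  93  44 523] [ 33.74  426.187] [0.038 0.849 0.05 ]
red [335 433  10  10  51] [339.176 437.804] [-0.007  0.029  0.05 ]
red [ 59 448  20  32 294] [ 68.901 468.503] [-0.073  0.75   0.05 ]
red [372 453  12  27  48] [379.062 465.312] [-0.079 -0.074  0.05 ]
red [383 456   5  14  36] [385.278 463.056] [-0.073 -0.091  0.05 ]
red [ 80 468  51  12 399] [102.075 475.073] [-0.091  0.66   0.05 ]
red [  0 472  15   8  52] [  5.5   476.462] [-0.091  0.92   0.05 ]
yel [370 254  21  21 160] [379.275 264.469] [ 0.446 -0.088  0.11 ]
top [230 213  15  16 180] [236.883 220.117] [0.577 0.291 0.09 ]
top [188 236  15  17 165] [194.788 243.976] [0.515 0.406 0.09 ]
top [228 254  14  16 173] [234.468 261.11 ] [0.466 0.298 0.09 ]
top [197 277  14  17 171] [203.737 284.339] [0.406 0.381 0.09 ]
top [233 299  14  17 175] [239.234 306.383] [0.345 0.286 0.09 ]
```

View pics/crop1.png

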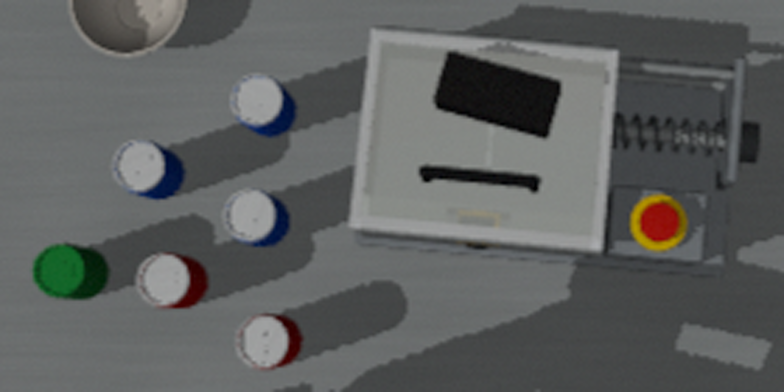

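View pics/crop2.png

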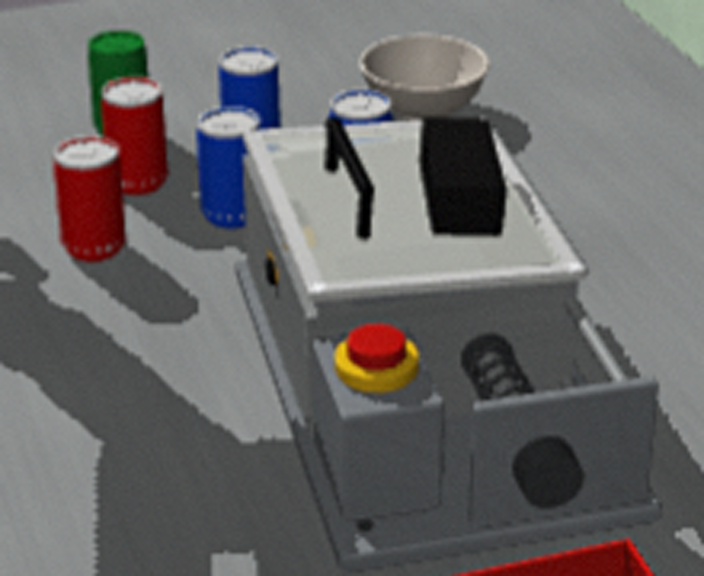

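Run:
```python
from h import *
np.set_printoptions(precision=3,suppress=True)
c=cam("top");s=cam("side");im=c["image"]
f=lambda x,y:(145+x/2.8,185+y/2.8)
g=lambda x,y:(190+x/3.2,160+y/3.2)
# guard handle ends, guard corners (two views)
TL,TR,BR,BL=[f(*p) for p in((373,30),(618,50),(604,251),(352,228))]
for n,a,z in(("TL",TL,.12),("TR",TR,.12),("BR",BR,.13),("BL",BL,.13)): print(n,onz(c,a,z))
print("BR2",two(c,BR,s,g(315,290)),"TR2",two(c,TR,s,g(585,272)),"BL2",two(c,BL,s,g(246,130)))
H=[onz(c,f(*p),.165) for p in((422,170),(538,180))];print("handle",H,np.linalg.norm(H[0]-H[1]))
B=[onz(c,f(*p),.167) for p in((455,52),(560,82),(548,137),(436,103))]
for b in B:print("block",b)
print(np.mean(B,0),[np.linalg.norm(B[i]-B[i-1]) for i in range(4)])
print("start",two(c,(380,264),s,g(378,340)))
rt=[onz(c,p,.06) for p in((434,229),(491,229),(492,302),(433,302))];print("tub",rt,np.mean(rt,0))
S=r.sense();print(S["time"],R.from_rotvec(S["tcp_rot"]).as_matrix())
```

```text
TL [0.636 0.175 0.12 ]
TR [ 0.61  -0.057  0.12 ]
BR [ 0.42  -0.038  0.13 ]
BL [0.447 0.196 0.13 ]
BR2 (array([ 0.423, -0.038,  0.129]), np.float64(0.006166005599148828)) TR2 (array([ 0.612, -0.058,  0.113]), np.float64(0.001639978179043576)) BL2 (array([0.449, 0.196, 0.128]), np.float64(0.004884297937357435))
handle [array([0.496, 0.127, 0.165]), array([0.484, 0.022, 0.165])] 0.10595156301340773
block [0.603 0.095 0.167]
block [ 0.573 -0.     0.167]
block [0.523 0.012 0.167]
block [0.557 0.113 0.167]
[0.564 0.055 0.167] [np.float64(0.05026630187653773), np.float64(0.1001926124048709), np.float64(0.051852287764696206), np.float64(0.10695591445162209)]
start (array([ 0.449, -0.09 ,  0.116]), np.float64(0.00323064491518253))
tub [array([ 0.543, -0.246,  0.06 ]), array([ 0.539, -0.402,  0.06 ]), array([ 0.341, -0.393,  0.06 ]), array([ 0.345, -0.234,  0.06 ])] [ 0.442 -0.319  0.06 ]
0.35 [[-0.     0.237  0.971]
 [-0.     0.971 -0.237]
 [-1.    -0.    -0.   ]]
```

```bash
cat >> h.py <<'E'
np.set_printoptions(precision=3,suppress=True)
import json
def plan(goal,phi=None,step=.038,tilt=None):
    """prints shifts in tool axes (cm) and turn about tool x to reach goal with jaw direction phi (deg)"""
    S=r.sense();M=R.from_rotvec(S["tcp_rot"]).as_matrix();p=S["tool_pos"]
    ph=np.degrees(np.arctan2(M[1,1],M[0,1]))
    d=np.array(goal)-p
    a=0 if phi is None else -np.radians((phi-ph+180)%360-180)
    n=int(max(np.ceil(np.linalg.norm(d)/step),np.ceil(abs(a)/.12),1))
    print("t",round(S["time"],2),"pos",p,"phi",round(ph,1),"F",S["contact_force"],"grip",round(S["grip_width"],4),"down",M[:,0])
    print("n",n,"turn/row",round(a/n,3),"total dp(cm)",M.T@d*100)
    if abs(a)<.01: print(" per row",np.round(M.T@d*100/n,2))
    else:
        for i in range(n):
            Mi=M@R.from_rotvec([a/n*i,0,0]).as_matrix(); print(" ",i,np.round(Mi.T@d*100/n,2))
C0=np.array([.5405,.0676,0]);CY=-.112
CR=R.from_euler("z",CY).as_matrix()
def w(x,y,z): return C0+CR@np.array([x,y,z])
E
python3 - <<'E'
from h import *
plan([.564,.055,.26],-17.8)
E
```

```text
t 0.35 pos [0.148 0.607 0.231] phi 76.3 F [-0.092  0.149 -0.308] grip 0.0855 down [-0. -0. -1.]
n 19 turn/row 0.086 total dp(cm) [ -2.877 -43.751  53.482]
  0 [-0.15 -2.3   2.81]
  1 [-0.15 -2.05  3.  ]
  2 [-0.15 -1.78  3.17]
  3 [-0.15 -1.5   3.31]
  4 [-0.15 -1.21  3.43]
  5 [-0.15 -0.91  3.52]
  6 [-0.15 -0.61  3.59]
  7 [-0.15 -0.29  3.62]
  8 [-0.15  0.02  3.64]
  9 [-0.15  0.33  3.62]
  10 [-0.15  0.65  3.58]
  11 [-0.15  0.95  3.51]
  12 [-0.15  1.25  3.41]
  13 [-0.15  1.54  3.29]
  14 [-0.15  1.82  3.15]
  15 [-0.15  2.08  2.98]
  16 [-0.15  2.33  2.79]
  17 [-0.15  2.57  2.58]
  18 [-0.15  2.78  2.35]
```

Request:
play_rows(series=[{"grip": 1, "dp": [-0.15, -2.3, 2.8], "delta_rot": [0.086, 0, 0]}, {"grip": 1, "dp": [-0.15, -2.05, 3.0], "delta_rot": [0.086, 0, 0]}, {"grip": 1, "dp": [-0.15, -1.8, 3.2], "delta_rot": [0.086, 0, 0]}, {"grip": 1, "dp": [-0.15, -1.5, 3.3], "delta_rot": [0.086, 0, 0]}, {"grip": 1, "dp": [-0.15, -1.2, 3.4], "delta_rot": [0.086, 0, 0]}, {"grip": 1, "dp": [-0.15, -0.9, 3.5], "delta_rot": [0.086, 0, 0]}, {"grip": 1, "dp": [-0.15, -0.6, 3.6], "delta_rot": [0.086, 0, 0]}, {"grip": 1, "dp": [-0.15, -0.3, 3.6], "delta_rot": [0.086, 0, 0]}])

```text
time: 1.02
tool_pos: [0.3242, 0.3739, 0.2436]
tcp_rot: [0.727, 1.445, -0.726]
contact_force: [1.5, 0.3, 0.9]
grip_width: 0.0851
```

Request:
play_rows(series=[{"grip": 1, "dp": [-0.15, 0, 3.6], "delta_rot": [0.086, 0, 0]}, {"grip": 1, "dp": [-0.15, 0.3, 3.6], "delta_rot": [0.086, 0, 0]}, {"grip": 1, "dp": [-0.15, 0.65, 3.6], "delta_rot": [0.086, 0, 0]}, {"grip": 1, "dp": [-0.15, 0.95, 3.5], "delta_rot": [0.086, 0, 0]}, {"grip": 1, "dp": [-0.15, 1.25, 3.4], "delta_rot": [0.086, 0, 0]}, {"grip": 1, "dp": [-0.15, 1.5, 3.3], "delta_rot": [0.086, 0, 0]}, {"grip": 1, "dp": [-0.15, 1.8, 3.1], "delta_rot": [0.086, 0, 0]}, {"grip": 1, "dp": [-0.15, 2.1, 3.0], "delta_rot": [0.086, 0, 0]}])

```text
time: 1.68
tool_pos: [0.4991, 0.1426, 0.2557]
tcp_rot: [1.246, 1.185, -1.245]
contact_force: [0.8, 1.1, -0.5]
grip_width: 0.0856
```

Run:
```python
from h import *
plan([.564,.055,.26],-17.8)
```

```text
t 1.68 pos [0.499 0.143 0.256] phi -2.8 F [ 0.789  1.064 -0.492] grip 0.0856 down [ 0.001  0.    -1.   ]
n 3 turn/row 0.087 total dp(cm) [-0.433  6.918  8.424]
  0 [-0.14  2.31  2.81]
  1 [-0.14  2.54  2.6 ]
  2 [-0.14  2.76  2.37]
```

Those moves landed as planned. I'll finish the approach and look through the wrist camera.

Request:
play_rows(series=[{"grip": 1, "dp": [-0.15, 2.3, 2.8], "delta_rot": [0.087, 0, 0]}, {"grip": 1, "dp": [-0.15, 2.5, 2.6], "delta_rot": [0.087, 0, 0]}, {"grip": 0.9, "dp": [-0.15, 2.8, 2.4], "delta_rot": [0.087, 0, 0]}, {"grip": 0.9, "dp": [0, 0, 0], "delta_rot": [0, 0, 0]}])

```text
time: 2.02
tool_pos: [0.5664, 0.0513, 0.26]
tcp_rot: [1.437, 1.04, -1.436]
contact_force: [-0.4, 0.2, 1.0]
grip_width: 0.0768
```

Run:
```python
from h import *
c=cam("wrist");save(c["image"],"w1")
plan([.564,.055,.26],-17.8)
print(proj(c,[.564,.055,.164]),proj(c,w(-.053,0,.165)))
```

```text
t 2.07 pos [0.565 0.054 0.26 ] phi -17.8 F [-1.306  0.138 -0.704] grip 0.0763 down [ 0.    -0.001 -1.   ]
n 1 turn/row -0.0 total dp(cm) [-0.034 -0.119 -0.099]
 per row [-0.03 -0.12 -0.1 ]
[[314.607 235.725]] [[202.541 244.512]]
```

View pics/w1.png

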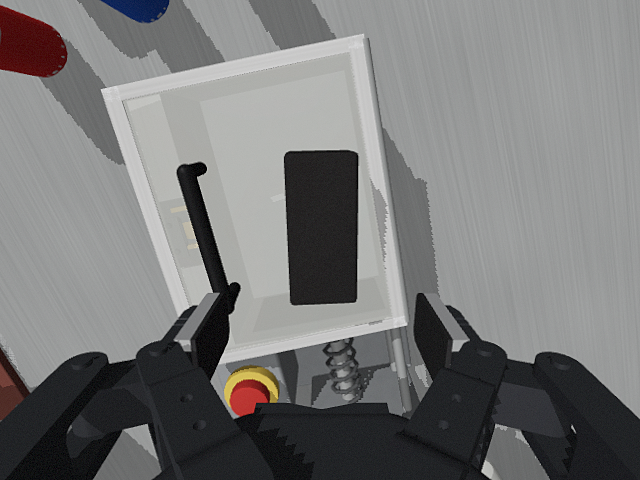

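The wrist view shows the block's top face between (286,151) and (357,303), square to the jaws. The handle bar runs from (187,170) to (228,298).

Run:
```python
from h import *
c=cam("wrist")
q=[onz(c,p,.164) for p in((287,152),(357,152),(356,303),(292,304))]
for a in q:print(a)
print(np.mean(q,0),[np.linalg.norm(q[i]-q[i-1]) for i in range(4)])
h=[onz(c,p,.168) for p in((188,166),(228,290))];print(h,np.mean(h,0))
plan([.567,.057,.135],-17.8)
```

```text
[0.563 0.117 0.164]
[0.606 0.103 0.164]
[ 0.575 -0.     0.164]
[0.53  0.013 0.164]
[0.569 0.058 0.164] [np.float64(0.10876675690861058), np.float64(0.04548723429873121), np.float64(0.10801041606621826), np.float64(0.04700364183467456)]
[array([0.499, 0.129, 0.168]), array([0.491, 0.039, 0.168])] [0.495 0.084 0.168]
t 2.12 pos [0.564 0.055 0.259] phi -17.6 F [-0.687  0.077 -0.717] grip 0.0769 down [-0.001  0.    -1.   ]
n 4 turn/row 0.001 total dp(cm) [12.447  0.268 -0.252]
 per row [ 3.11  0.07 -0.06]
```

Request:
play_rows(series=[{"grip": 0.9, "dp": [3.0, 0.1, -0.1], "delta_rot": [0, 0, 0]}, {"grip": 0.9, "dp": [3.0, 0.1, -0.1], "delta_rot": [0, 0, 0]}, {"grip": 0.9, "dp": [3.0, 0.1, -0.1], "delta_rot": [0, 0, 0]}, {"grip": 0.9, "dp": [2.2, 0.1, 0], "delta_rot": [0, 0, 0]}, {"grip": 0.9, "dp": [1.2, 0, 0], "delta_rot": [0, 0, 0]}, {"grip": 0, "dp": [0, 0, 0], "delta_rot": [0, 0, 0]}, {"grip": 0, "dp": [0, 0, 0], "delta_rot": [0, 0, 0]}, {"grip": 0, "dp": [0, 0, 0], "delta_rot": [0, 0, 0]}], squeeze=40)

```text
time: 2.78
tool_pos: [0.5692, 0.0587, 0.1379]
tcp_rot: [1.432, 1.047, -1.428]
contact_force: [-0.4, 0.1, -1.3]
grip_width: 0.0497
```

Request:
play_rows(series=[{"grip": 0, "dp": [0, 0, 0], "delta_rot": [0, 0, 0]}, {"grip": 0, "dp": [0, 0, 0], "delta_rot": [0, 0, 0]}, {"grip": 0, "dp": [-1.5, 0, 0], "delta_rot": [0, 0, 0]}, {"grip": 0, "dp": [-3, 0, 0], "delta_rot": [0, 0, 0]}, {"grip": 0, "dp": [-3, 0, 0], "delta_rot": [0, 0, 0]}, {"grip": 0, "dp": [-3, 0, 0], "delta_rot": [0, 0, 0]}])

```text
time: 3.28
tool_pos: [0.5679, 0.0582, 0.2423]
tcp_rot: [1.431, 1.049, -1.431]
contact_force: [1.1, 0.8, -1.8]
grip_width: 0.0498
```

Run:
```python
from h import *
plan([.35,-.12,.1],-17.8)
```

```text
t 3.28 pos [0.568 0.058 0.242] phi -17.5 F [ 1.067  0.807 -1.775] grip 0.0498 down [-0.  0. -1.]
n 9 turn/row 0.001 total dp(cm) [ 14.234 -15.405  23.556]
 per row [ 1.58 -1.71  2.62]
```

Request:
play_rows(series=[{"grip": 0, "dp": [0, -1.7, 2.6], "delta_rot": [0, 0, 0]}, {"grip": 0, "dp": [0, -1.7, 2.6], "delta_rot": [0, 0, 0]}, {"grip": 0, "dp": [0, -1.7, 2.6], "delta_rot": [0, 0, 0]}, {"grip": 0, "dp": [0, -1.7, 2.6], "delta_rot": [0, 0, 0]}, {"grip": 0, "dp": [0, -1.7, 2.6], "delta_rot": [0, 0, 0]}, {"grip": 0, "dp": [0, -1.7, 2.6], "delta_rot": [0, 0, 0]}, {"grip": 0, "dp": [0, -1.7, 2.6], "delta_rot": [0, 0, 0]}, {"grip": 0, "dp": [0, -1.7, 2.6], "delta_rot": [0, 0, 0]}])

```text
time: 3.95
tool_pos: [0.3747, -0.0998, 0.2414]
tcp_rot: [1.431, 1.047, -1.43]
contact_force: [0.0, -0.7, -1.4]
grip_width: 0.0496
```

Request:
play_rows(series=[{"grip": 0, "dp": [0, -1.7, 2.6], "delta_rot": [0, 0, 0]}, {"grip": 0, "dp": [3.5, 0, 0], "delta_rot": [0, 0, 0]}, {"grip": 0, "dp": [3.5, 0, 0], "delta_rot": [0, 0, 0]}, {"grip": 0, "dp": [3.5, 0, 0], "delta_rot": [0, 0, 0]}, {"grip": 0, "dp": [3.5, 0, 0], "delta_rot": [0, 0, 0]}, {"grip": 0, "dp": [3.5, 0, 0], "delta_rot": [0, 0, 0]}, {"grip": 0, "dp": [2.5, 0, 0], "delta_rot": [0, 0, 0]}, {"grip": 0, "dp": [1.2, 0, 0], "delta_rot": [0, 0, 0]}])

```text
time: 4.62
tool_pos: [0.3485, -0.1174, 0.0259]
tcp_rot: [1.429, 1.055, -1.435]
contact_force: [-23.1, 2.1, 11.8]
grip_width: 0.0494
```

Run:
```python
from h import *
plan([.35,-.12,.015],-17.8)
c=cam("side");save(cv2.resize(c["image"][160:400,190:430],None,fx=2.5,fy=2.5),"s1")
```

```text
t 4.62 pos [ 0.348 -0.117  0.026] phi -17.5 F [-23.129   2.123  11.766] grip 0.0494 down [-0.007  0.003 -1.   ]
n 1 turn/row 0.005 total dp(cm) [1.087 0.233 0.203]
 per row [1.09 0.23 0.2 ]
```

View pics/s1.png

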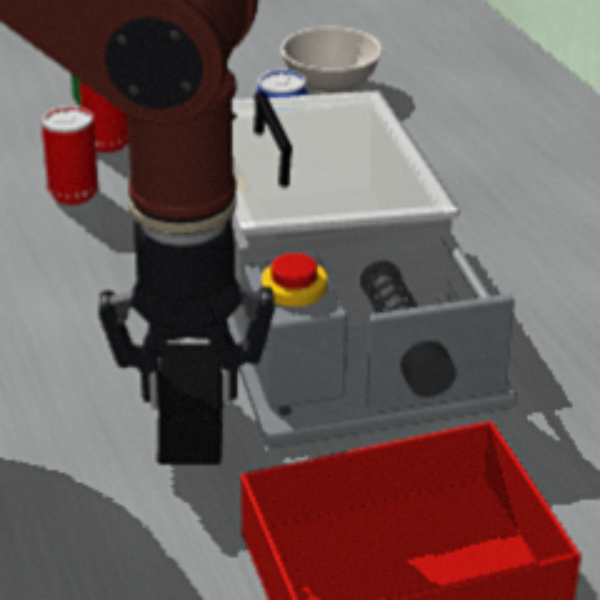

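The side view shows the block down near the control box. There is a -23 N x-force, so a finger is touching the crusher front or base plate. I'll back off up and toward the robot.

Request:
play_rows(series=[{"grip": 0, "dp": [-1, -1, 0.3], "delta_rot": [0, 0, 0]}, {"grip": 0, "dp": [-1, -1, 0.3], "delta_rot": [0, 0, 0]}, {"grip": 0, "dp": [0, -1, 0.3], "delta_rot": [0, 0, 0]}, {"grip": 0, "dp": [0, 0, 0], "delta_rot": [0, 0, 0]}, {"grip": 0, "dp": [0, 0, 0], "delta_rot": [0, 0, 0]}])

```text
time: 5.08
tool_pos: [0.321, -0.1188, 0.0494]
tcp_rot: [1.432, 1.046, -1.43]
contact_force: [0.9, 0.2, -2.4]
grip_width: 0.0497
```

Run:
```python
from h import *
plan([.328,-.12,.015],-17.8)
c=cam("top");save(cv2.resize(c["image"][185:385,225:505],None,fx=2.5,fy=2.5),"t1")
```

```text
t 5.08 pos [ 0.321 -0.119  0.049] phi -17.6 F [ 0.874  0.214 -2.379] grip 0.0497 down [ 0.002 -0.001 -1.   ]
n 1 turn/row 0.004 total dp(cm) [ 3.441  0.701 -0.096]
 per row [ 3.44  0.7  -0.1 ]
```

View pics/t1.png

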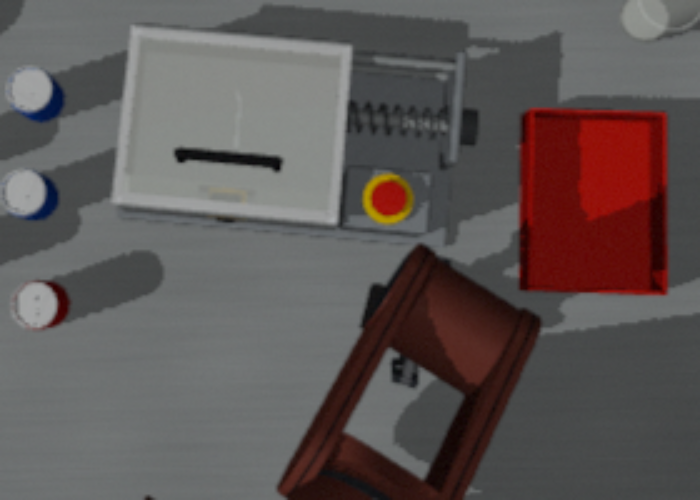

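Request:
play_rows(series=[{"grip": 0, "dp": [1.5, 0, 0], "delta_rot": [0, 0, 0]}, {"grip": 0, "dp": [1, 0, 0], "delta_rot": [0, 0, 0]}, {"grip": 0, "dp": [0.4, 0, 0], "delta_rot": [0, 0, 0]}, {"grip": 0, "dp": [0, 0, 0], "delta_rot": [0, 0, 0]}])

```text
time: 5.47
tool_pos: [0.32, -0.1178, 0.0189]
tcp_rot: [1.431, 1.051, -1.432]
contact_force: [-0.6, 1.0, -1.6]
grip_width: 0.0498
```

Request:
play_rows(series=[{"grip": 0, "dp": [0.3, 0, 0], "delta_rot": [0, 0, 0]}, {"grip": 0, "dp": [0.2, 0, 0], "delta_rot": [0, 0, 0]}, {"grip": 0, "dp": [0, 0, 0], "delta_rot": [0, 0, 0]}])

```text
time: 5.72
tool_pos: [0.3211, -0.1187, 0.0152]
tcp_rot: [1.431, 1.047, -1.43]
contact_force: [-0.0, -0.4, 0.1]
grip_width: 0.0497
```

Request:
play_rows(series=[{"grip": 0, "dp": [0.15, 0, 0], "delta_rot": [0, 0, 0]}, {"grip": 0, "dp": [0, 0, 0], "delta_rot": [0, 0, 0]}])

```text
time: 5.88
tool_pos: [0.3212, -0.1189, 0.0142]
tcp_rot: [1.431, 1.048, -1.43]
contact_force: [-2.0, 0.5, 5.5]
grip_width: 0.0497
```

Request:
play_rows(series=[{"grip": 0.8, "dp": [0, 0, 0], "delta_rot": [0, 0, 0]}, {"grip": 0.8, "dp": [0, 0, 0], "delta_rot": [0, 0, 0]}, {"grip": 0.8, "dp": [0, 0, 0], "delta_rot": [0, 0, 0]}, {"grip": 0.8, "dp": [-3, 0, 0], "delta_rot": [0, 0, 0]}, {"grip": 0.8, "dp": [-4, 0, 0], "delta_rot": [0, 0, 0]}, {"grip": 0.8, "dp": [-4, 0, 0], "delta_rot": [0, 0, 0]}, {"grip": 0.8, "dp": [-4, 0, 0], "delta_rot": [0, 0, 0]}, {"grip": 0.8, "dp": [-4, 0, 0], "delta_rot": [0, 0, 0]}])

```text
time: 6.55
tool_pos: [0.32, -0.118, 0.2052]
tcp_rot: [1.431, 1.048, -1.431]
contact_force: [1.3, -0.9, -1.3]
grip_width: 0.0684
```

Run:
```python
from h import *
th=.06
a=th+np.arctan2(39,138); h=w(.083-.1434*np.cos(a),0,.117+.1434*np.sin(a)); print("handle",h)
plan([h[0],h[1],.25],-6.4)
c=cam("wrist");save(c["image"],"w2")
c=cam("side");save(cv2.resize(c["image"][160:400,190:430],None,fx=2.5,fy=2.5),"s2")
```

```text
handle [0.488 0.073 0.164]
t 6.55 pos [ 0.32  -0.118  0.205] phi -17.5 F [ 1.295 -0.893 -1.293] grip 0.0684 down [ 0. -0. -1.]
n 7 turn/row -0.028 total dp(cm) [ -4.472  10.29  -23.33 ]
  0 [-0.64  1.47 -3.33]
  1 [-0.64  1.56 -3.29]
  2 [-0.64  1.65 -3.25]
  3 [-0.64  1.74 -3.2 ]
  4 [-0.64  1.83 -3.15]
  5 [-0.64  1.92 -3.1 ]
  6 [-0.64  2.   -3.04]
```

View pics/s2.png

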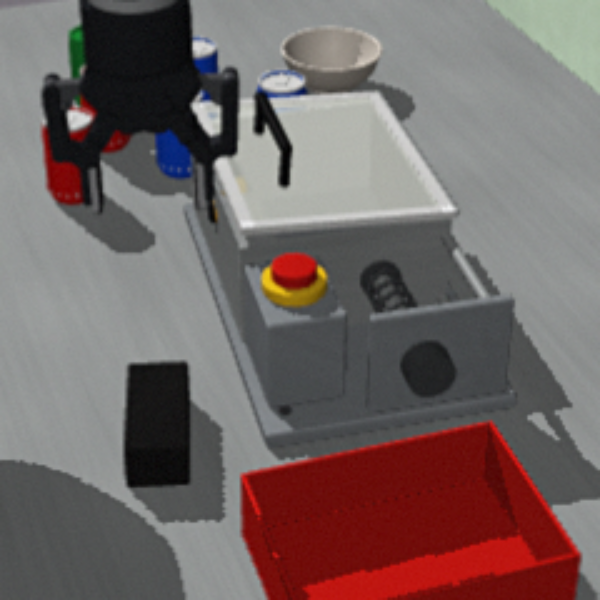

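View pics/w2.png

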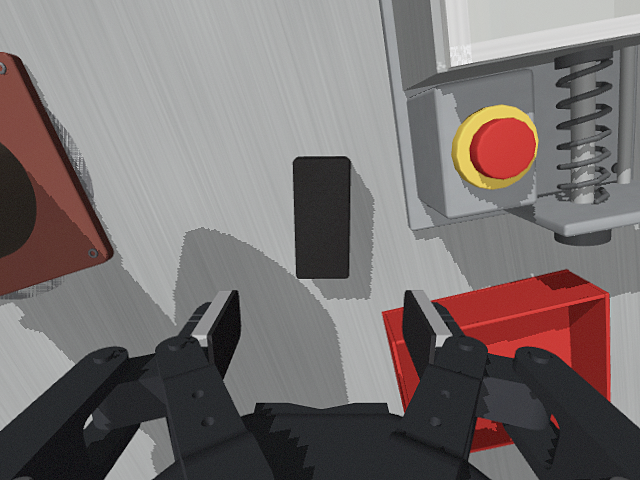

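The block sits flat on bare counter, at (323,217) in the wrist view. Next I'll move over the handle.

Request:
play_rows(series=[{"grip": 0.7, "dp": [-0.65, 1.5, -3.3], "delta_rot": [-0.028, 0, 0]}, {"grip": 0.7, "dp": [-0.65, 1.6, -3.3], "delta_rot": [-0.028, 0, 0]}, {"grip": 0.7, "dp": [-0.65, 1.65, -3.25], "delta_rot": [-0.028, 0, 0]}, {"grip": 0.7, "dp": [-0.65, 1.75, -3.2], "delta_rot": [-0.028, 0, 0]}, {"grip": 0.7, "dp": [-0.65, 1.8, -3.15], "delta_rot": [-0.028, 0, 0]}, {"grip": 0.7, "dp": [-0.65, 1.9, -3.1], "delta_rot": [-0.028, 0, 0]}, {"grip": 0.7, "dp": [-0.65, 2.0, -3.05], "delta_rot": [-0.028, 0, 0]}, {"grip": 0.7, "dp": [0, 0, 0], "delta_rot": [0, 0, 0]}])

```text
time: 7.32
tool_pos: [0.4919, 0.0772, 0.2487]
tcp_rot: [1.289, 1.158, -1.284]
contact_force: [-0.6, -0.4, 1.3]
grip_width: 0.0595
```

Run:
```python
from h import *
c=cam("wrist");save(c["image"],"w3")
plan([.488,.073,.155],-6.4)
print(proj(c,[.488,.073,.165]))
```

```text
t 7.37 pos [0.49  0.075 0.248] phi -6.1 F [ 0.041 -1.043 -0.097] grip 0.0596 down [-0.001  0.001 -1.   ]
n 3 turn/row 0.002 total dp(cm) [ 9.296 -0.171  0.257]
 per row [ 3.1  -0.06  0.09]
[[314.546 251.763]]
```

View pics/w3.png

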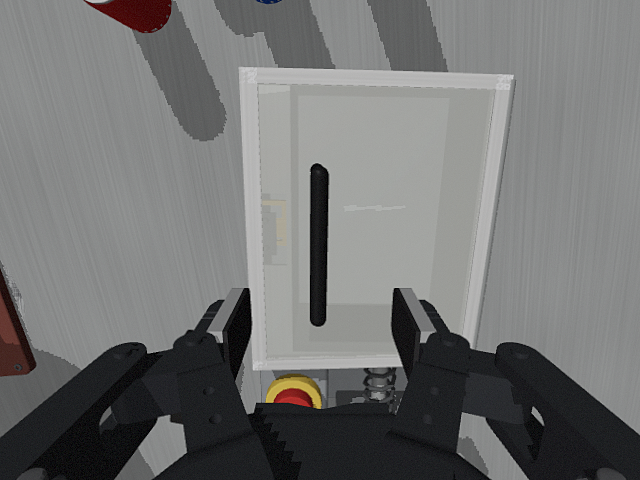

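The handle bar runs from (319,168) to (318,322) in the wrist view, centred between the jaws and about 3 mm off the estimate. I'll go down and grip it.

Request:
play_rows(series=[{"grip": 0.6, "dp": [3.5, 0.1, 0], "delta_rot": [0, 0, 0]}, {"grip": 0.6, "dp": [3.5, 0, 0], "delta_rot": [0, 0, 0]}, {"grip": 0.6, "dp": [2, 0, 0], "delta_rot": [0, 0, 0]}, {"grip": 0.6, "dp": [0.9, 0, 0], "delta_rot": [0, 0, 0]}, {"grip": 0, "dp": [0, 0, 0], "delta_rot": [0, 0, 0]}, {"grip": 0, "dp": [0, 0, 0], "delta_rot": [0, 0, 0]}, {"grip": 0, "dp": [0, 0, 0], "delta_rot": [0, 0, 0]}, {"grip": 0, "dp": [0, 0, 0], "delta_rot": [0, 0, 0]}], squeeze=25)

```text
time: 8.03
tool_pos: [0.4898, 0.0728, 0.1517]
tcp_rot: [1.29, 1.155, -1.29]
contact_force: [-8.2, -1.1, 2.9]
grip_width: 0.011
```

```bash
sed -i 's/C0=np.array(.*);CY/C0=np.array([.5435,.0705,0]);CY/' h.py
python3 - <<'E'
from h import *
plan([.49,.075,.15],-6.4)
# arc of handle: tool-axes shift per .1 rad of guard opening with tool turning k*dtheta
for th in np.arange(.06,1.35,.12):
    a=th+np.arctan2(39,138); print(round(th,2),"x,z",.083-.1434*np.cos(a),.117+.1434*np.sin(a))
E
```

```text
t 8.03 pos [0.49  0.073 0.152] phi -6.3 F [-8.151 -1.081  2.924] grip 0.011 down [-0. -0. -1.]
n 1 turn/row 0.001 total dp(cm) [ 0.165 -0.001 -0.225]
 per row [ 0.17 -0.   -0.23]
0.06 x,z -0.05240833723608197 0.16420320123635146
0.18 x,z -0.04578376716348816 0.18007377676325137
0.3 x,z -0.037306935159327245 0.1950371792965983
0.42 x,z -0.027099761195094274 0.2088781942834273
0.54 x,z -0.015309052280548713 0.22139775016589358
0.66 x,z -0.0021043909783817344 0.23241578157339982
0.78 x,z 0.012324303655706248 0.24177381915389617
0.9 x,z 0.027769507627180945 0.24933726879551343
1.02 x,z 0.04400907676390211 0.2549973474571041
1.14 x,z 0.060809441755392726 0.25867264776516563
1.26 x,z 0.07792896751676927 0.26031030887397466
```

Request:
play_rows(series=[{"grip": 0, "dp": [-1.6, 0.65, 0], "delta_rot": [0, 0, 0]}, {"grip": 0, "dp": [-1.5, 0.85, 0], "delta_rot": [0, 0, 0]}, {"grip": 0, "dp": [-1.4, 1.0, 0], "delta_rot": [0, 0, 0]}])

```text
time: 8.28
tool_pos: [0.5127, 0.07, 0.1958]
tcp_rot: [1.287, 1.158, -1.294]
contact_force: [-6.1, -0.6, -2.2]
grip_width: 0.0111
```

Request:
play_rows(series=[{"grip": 0, "dp": [-1.25, 1.2, 0], "delta_rot": [0, 0, 0]}, {"grip": 0, "dp": [-1.1, 1.3, 0], "delta_rot": [0, 0, 0]}, {"grip": 0, "dp": [-0.95, 1.45, 0], "delta_rot": [0, 0, 0]}, {"grip": 0, "dp": [-0.75, 1.55, 0], "delta_rot": [0, 0, 0]}, {"grip": 0, "dp": [0, 0, 0], "delta_rot": [0, 0, 0]}])

```text
time: 8.7
tool_pos: [0.5724, 0.0633, 0.2407]
tcp_rot: [1.293, 1.15, -1.286]
contact_force: [-4.3, -2.5, 12.0]
grip_width: 0.0106
```

Run:
```python
from h import *
plan([.49,.075,.15],-6.4)
c=cam("side");save(cv2.resize(c["image"][60:340,190:470],None,fx=2.1,fy=2.1),"s3")
```

```text
t 8.7 pos [0.572 0.063 0.241] phi -6.3 F [-4.252 -2.52  11.958] grip 0.0106 down [ 0.006 -0.001 -1.   ]
n 4 turn/row 0.0 total dp(cm) [ 9.019 -8.381 -0.253]
 per row [ 2.25 -2.1  -0.06]
```

View pics/s3.png

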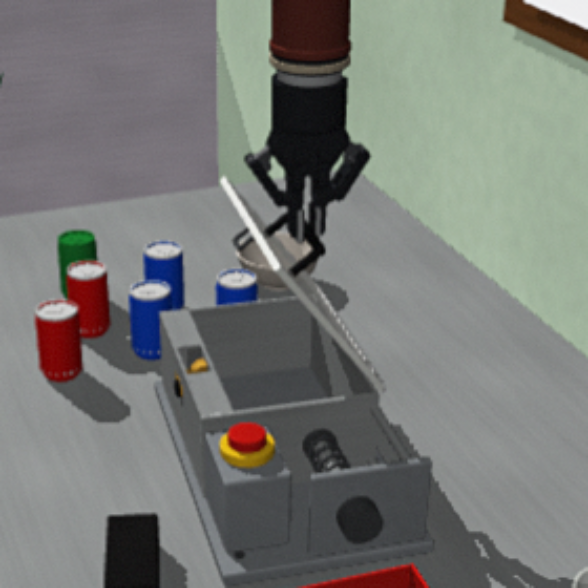

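The side view shows the guard at about 0.9 rad with the handle still gripped. I'll release, rise clear, and push from the underside.

Request:
play_rows(series=[{"grip": 0.3, "dp": [0, 0, 0], "delta_rot": [0, 0, 0]}, {"grip": 0.3, "dp": [0, 0, 0], "delta_rot": [0, 0, 0]}, {"grip": 0.3, "dp": [-1, 0, 0], "delta_rot": [0, 0, 0]}, {"grip": 0.3, "dp": [-3, 0, 0], "delta_rot": [0, 0, 0]}, {"grip": 0.3, "dp": [-3, 0, 0], "delta_rot": [0, 0, 0]}, {"grip": 0, "dp": [-2, 0, 0], "delta_rot": [0, 0, 0]}])

```text
time: 9.25
tool_pos: [0.5699, 0.0642, 0.3292]
tcp_rot: [1.291, 1.153, -1.287]
contact_force: [0.4, 1.0, 1.1]
grip_width: 0.0147
```

Run:
```python
from h import *
print(w(-.1,.06,.33)); p=w(-.1,.06,.33)
plan(p,-6.4)
c=cam("side");save(cv2.resize(c["image"][60:340,190:470],None,fx=2.1,fy=2.1),"s4")
```

```text
[0.451 0.141 0.33 ]
t 9.25 pos [0.57  0.064 0.329] phi -6.3 F [0.441 0.969 1.094] grip 0.0147 down [ 0.003  0.    -1.   ]
n 4 turn/row 0.0 total dp(cm) [ -0.124 -12.68   -6.356]
 per row [-0.03 -3.17 -1.59]
```

View pics/s4.png

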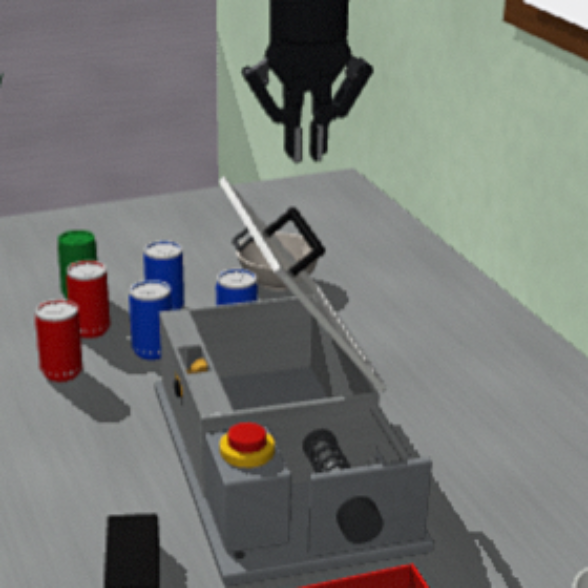

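Request:
play_rows(series=[{"grip": 0, "dp": [0, -3.2, -1.6], "delta_rot": [0, 0, 0]}, {"grip": 0, "dp": [0, -3.2, -1.6], "delta_rot": [0, 0, 0]}, {"grip": 0, "dp": [0, -3.2, -1.6], "delta_rot": [0, 0, 0]}, {"grip": 0, "dp": [0, -3.1, -1.6], "delta_rot": [0, 0, 0]}, {"grip": 0, "dp": [3.5, 0, 0], "delta_rot": [0, 0, 0]}, {"grip": 0, "dp": [3.5, 0, 0], "delta_rot": [0, 0, 0]}, {"grip": 0, "dp": [1.5, 0, 0], "delta_rot": [0, 0, 0]}, {"grip": 0, "dp": [0, 0, 0], "delta_rot": [0, 0, 0]}])

```text
time: 9.97
tool_pos: [0.4473, 0.1416, 0.2365]
tcp_rot: [1.285, 1.159, -1.295]
contact_force: [0.3, 0.8, 0.0]
grip_width: -0.0002
```

Request:
play_rows(series=[{"grip": 0, "dp": [0, 2.5, 0], "delta_rot": [0, 0, 0]}, {"grip": 0, "dp": [0, 2.5, 0], "delta_rot": [0, 0, 0]}, {"grip": 0, "dp": [0, 2.5, 0], "delta_rot": [0, 0, 0]}, {"grip": 0, "dp": [0, 2.5, 0], "delta_rot": [0, 0, 0]}, {"grip": 0, "dp": [0, 2.5, 0], "delta_rot": [0, 0, 0]}])

```text
time: 10.38
tool_pos: [0.5832, 0.1275, 0.2646]
tcp_rot: [1.304, 1.135, -1.267]
contact_force: [-22.1, -9.1, 92.1]
grip_width: -0.0001
```

Run:
```python
from h import *
plan(w(.09,.06,.245),-6.4)
c=cam("side");save(cv2.resize(c["image"][60:340,190:470],None,fx=2.1,fy=2.1),"s5")
```

```text
t 10.38 pos [0.583 0.128 0.265] phi -6.3 F [-22.053  -9.149  92.15 ] grip -0.0001 down [ 0.029 -0.001 -1.   ]
n 2 turn/row 0.001 total dp(cm) [2.125 5.638 0.13 ]
 per row [1.06 2.82 0.06]
```

View pics/s5.png

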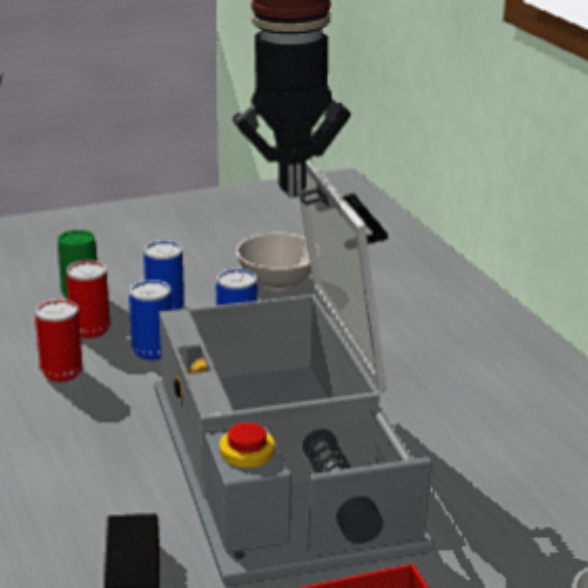

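The +92 N vertical force means the guard's top edge is wedged under the gripper's palm. I came in too low. I'll lift straight away.

Request:
play_rows(series=[{"grip": 0, "dp": [-3.5, -0.5, 0], "delta_rot": [0, 0, 0]}, {"grip": 0, "dp": [-1.0, -1, 0], "delta_rot": [0, 0, 0]}, {"grip": 0, "dp": [0, 0, 0], "delta_rot": [0, 0, 0]}])

```text
time: 10.68
tool_pos: [0.5617, 0.1299, 0.2926]
tcp_rot: [1.296, 1.149, -1.281]
contact_force: [0.2, -1.1, -0.1]
grip_width: -0.0
```

Run:
```python
from h import *
plan(w(.08,.06,.272),-6.4)
c=cam("side");save(cv2.resize(c["image"][60:340,190:470],None,fx=2.1,fy=2.1),"s6")
```

```text
t 10.68 pos [0.562 0.13  0.293] phi -6.3 F [ 0.231 -1.114 -0.101] grip -0.0 down [ 0.01   0.001 -1.   ]
n 2 turn/row 0.001 total dp(cm) [2.125 6.833 0.125]
 per row [1.06 3.42 0.06]
```

View pics/s6.png

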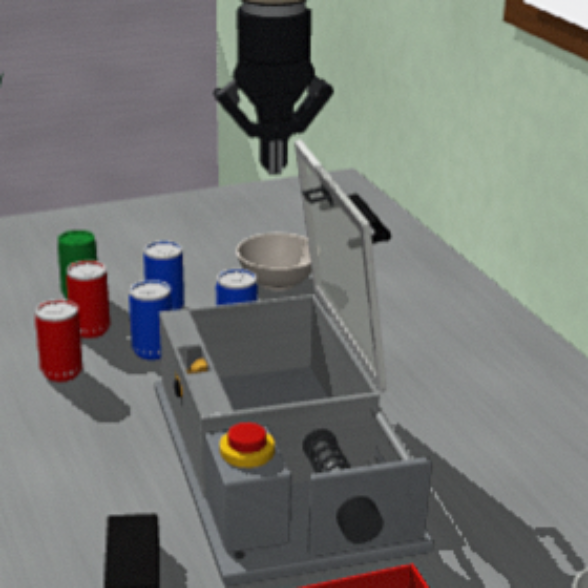

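Request:
play_rows(series=[{"grip": 0, "dp": [1.5, 0, 0], "delta_rot": [0, 0, 0]}, {"grip": 0, "dp": [0, 2, 0], "delta_rot": [0, 0, 0]}, {"grip": 0, "dp": [0, 2, 0], "delta_rot": [0, 0, 0]}, {"grip": 0, "dp": [0, 2, 0], "delta_rot": [0, 0, 0]}, {"grip": 0, "dp": [0, 1.5, 0], "delta_rot": [0, 0, 0]}])

```text
time: 11.15
tool_pos: [0.6346, 0.1209, 0.2685]
tcp_rot: [1.288, 1.157, -1.292]
contact_force: [-1.8, 0.5, -1.7]
grip_width: -0.0001
```

Request:
play_rows(series=[{"grip": 0, "dp": [0, 1, 0], "delta_rot": [0, 0, 0]}, {"grip": 0, "dp": [0, 0.6, 0], "delta_rot": [0, 0, 0]}, {"grip": 0, "dp": [0, 0.4, 0], "delta_rot": [0, 0, 0]}])

```text
time: 11.4
tool_pos: [0.6536, 0.119, 0.2679]
tcp_rot: [1.288, 1.158, -1.293]
contact_force: [-1.5, 0.7, -1.0]
grip_width: 0.0003
```

Run:
```python
from h import *
plan(w(.108,.06,.272),-6.4)
c=cam("side");save(cv2.resize(c["image"][60:340,190:470],None,fx=2.1,fy=2.1),"s7")
```

```text
t 11.4 pos [0.654 0.119 0.268] phi -6.3 F [-1.499  0.723 -0.998] grip 0.0003 down [-0.004 -0.    -1.   ]
n 1 turn/row 0.002 total dp(cm) [-0.415  0.4    0.047]
 per row [-0.41  0.4   0.05]
```

View pics/s7.png

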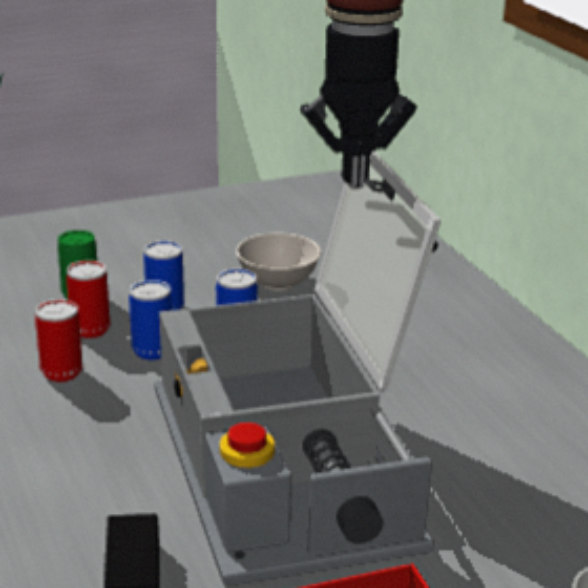

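Request:
play_rows(series=[{"grip": 0, "dp": [0, 0.4, 0], "delta_rot": [0, 0, 0]}, {"grip": 0, "dp": [0, 0.3, 0], "delta_rot": [0, 0, 0]}, {"grip": 0, "dp": [0, 0, 0], "delta_rot": [0, 0, 0]}])

```text
time: 11.7
tool_pos: [0.6611, 0.1184, 0.2703]
tcp_rot: [1.29, 1.155, -1.289]
contact_force: [1.4, 0.3, -0.0]
grip_width: -0.0001
```

```bash
cat >> h.py <<'E'
def cans():
    c=cam("top");im=c["image"];hsv=cv2.cvtColor(im,cv2.COLOR_RGB2HSV)
    H,S,V=hsv[...,0].astype(int),hsv[...,1],hsv[...,2]
    roi=np.zeros(im.shape[:2],bool);roi[200:340,140:268]=1
    n,l,s,ce=cv2.connectedComponentsWithStats(((V>150)&(S<60)&roi).astype(np.uint8))
    out=[]
    for i in range(1,n):
        if s[i,4]<60: continue
        x,y=ce[i].astype(int); h=H[y-2:y+16,x-3:x+16];q=(S[y-2:y+16,x-3:x+16]>120)&(V[y-2:y+16,x-3:x+16]>50)
        b=int((q&(h>105)&(h<130)).sum());rd=int((q&((h<8)|(h>172))).sum())
        p=onz(c,ce[i],.09)[:2]+.003
        print("px",ce[i].round(0),"area",s[i,4],"blue",b,"red",rd,"pos",p)
    return c
E
python3 - <<'E'
from h import *
cans()
plan([.580,.294,.2],-6.4)
E
```

```text
px [236. 220.] area 230 blue 68 red 58 pos [0.58  0.296]
px [195. 244.] area 209 blue 106 red 0 pos [0.519 0.408]
px [234. 261.] area 236 blue 74 red 0 pos [0.469 0.302]
px [204. 285.] area 205 blue 0 red 83 pos [0.408 0.383]
px [239. 307.] area 223 blue 0 red 95 pos [0.347 0.289]
t 11.75 pos [0.661 0.118 0.271] phi -6.3 F [-1.825 -0.555  0.318] grip 0.0 down [ 0.001  0.    -1.   ]
n 6 turn/row 0.0 total dp(cm) [  7.051  -9.995 -16.556]
 per row [ 1.18 -1.67 -2.76]
```

Request:
play_rows(series=[{"grip": 0, "dp": [0, -3.5, 0], "delta_rot": [0, 0, 0]}, {"grip": 0, "dp": [0, -3.5, -1.5], "delta_rot": [0, 0, 0]}, {"grip": 0.5, "dp": [0, -3.0, -2.5], "delta_rot": [0, 0, 0]}, {"grip": 1, "dp": [0, 0, -3.8], "delta_rot": [0, 0, 0]}, {"grip": 1, "dp": [1, 0, -3.8], "delta_rot": [0, 0, 0]}, {"grip": 1, "dp": [3, 0, -2.5], "delta_rot": [0, 0, 0]}, {"grip": 1, "dp": [3, 0, -2.5], "delta_rot": [0, 0, 0]}, {"grip": 1, "dp": [0, 0, 0], "delta_rot": [0, 0, 0]}])

```text
time: 12.42
tool_pos: [0.5759, 0.2976, 0.1932]
tcp_rot: [1.282, 1.162, -1.294]
contact_force: [-1.4, -1.3, -1.5]
grip_width: 0.0725
```

Run:
```python
from h import *
plan([.580,.295,.055],-6.4)
c=cam("wrist");save(c["image"],"w4");print(proj(c,[.58,.295,.09]))
```

```text
t 12.42 pos [0.576 0.298 0.193] phi -6.1 F [-1.397 -1.281 -1.499] grip 0.0725 down [-0.009 -0.001 -1.   ]
n 4 turn/row 0.001 total dp(cm) [13.821  0.556  0.188]
 per row [3.46 0.14 0.05]
[[327.322 239.327]]
```

View pics/w4.png

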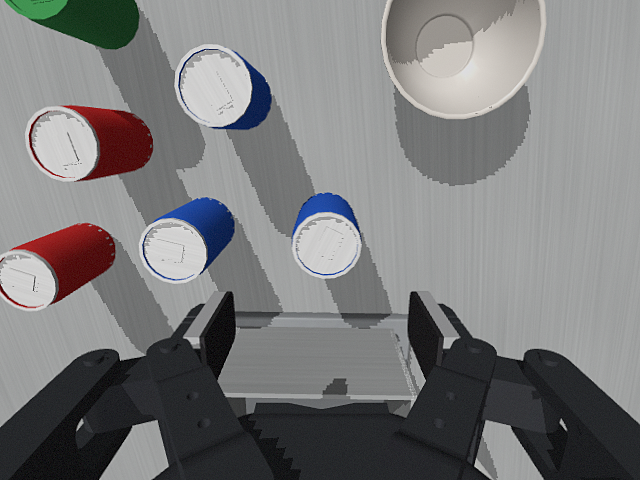

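The wrist view shows the blue can at (327,244) against a prediction of (327,239). Red is at (65,143) and (30,278), green at (40,5). I'll grasp this blue can.

Request:
play_rows(series=[{"grip": 1, "dp": [3.5, 0.3, 0.2], "delta_rot": [0, 0, 0]}, {"grip": 1, "dp": [3.5, 0.2, 0.2], "delta_rot": [0, 0, 0]}, {"grip": 1, "dp": [3.5, 0, 0], "delta_rot": [0, 0, 0]}, {"grip": 1, "dp": [2.5, 0, 0], "delta_rot": [0, 0, 0]}, {"grip": 1, "dp": [0.8, 0, 0], "delta_rot": [0, 0, 0]}, {"grip": 0.3, "dp": [0, 0, 0], "delta_rot": [0, 0, 0]}, {"grip": 0.3, "dp": [0, 0, 0], "delta_rot": [0, 0, 0]}, {"grip": 0.3, "dp": [0, 0, 0], "delta_rot": [0, 0, 0]}], squeeze=20)

```text
time: 13.13
tool_pos: [0.5866, 0.2904, 0.0658]
tcp_rot: [1.294, 1.153, -1.285]
contact_force: [-0.0, 0.4, 1.6]
grip_width: 0.054
```

Request:
play_rows(series=[{"grip": 0.3, "dp": [0, 0, 0], "delta_rot": [0, 0, 0]}, {"grip": 0.3, "dp": [-3.5, 0, 0], "delta_rot": [0, 0, 0]}, {"grip": 0.3, "dp": [-4, 0, 0], "delta_rot": [0, 0, 0]}, {"grip": 0.3, "dp": [-4, 0, 0], "delta_rot": [0, 0, 0]}, {"grip": 0.3, "dp": [-3.0, 0, 0], "delta_rot": [0, 0, 0]}])

```text
time: 13.55
tool_pos: [0.5858, 0.2905, 0.2133]
tcp_rot: [1.294, 1.153, -1.284]
contact_force: [0.7, 0.7, 0.1]
grip_width: 0.0537
```

Run:
```python
from h import *
for y in(.072,0,-.072): print(w(0,y,0))
plan(w(0,-.072,.2),-6.4)
```

```text
[0.552 0.142 0.   ]
[0.543 0.07  0.   ]
[ 0.535 -0.001  0.   ]
t 13.55 pos [0.586 0.29  0.213] phi -6.3 F [0.736 0.731 0.073] grip 0.0537 down [ 0.006  0.002 -1.   ]
n 8 turn/row 0.0 total dp(cm) [ 1.238 -1.815 29.53 ]
 per row [ 0.15 -0.23  3.69]
```

Request:
play_rows(series=[{"grip": 0.3, "dp": [0, -0.2, 3.7], "delta_rot": [0, 0, 0]}, {"grip": 0.3, "dp": [0, -0.2, 3.7], "delta_rot": [0, 0, 0]}, {"grip": 0.3, "dp": [0, -0.25, 3.7], "delta_rot": [0, 0, 0]}, {"grip": 0.3, "dp": [0, -0.25, 3.7], "delta_rot": [0, 0, 0]}, {"grip": 0.3, "dp": [0, -0.25, 3.7], "delta_rot": [0, 0, 0]}, {"grip": 0.3, "dp": [0, -0.25, 3.7], "delta_rot": [0, 0, 0]}, {"grip": 0.3, "dp": [0, -0.2, 3.7], "delta_rot": [0, 0, 0]}, {"grip": 0.3, "dp": [0, -0.2, 3.6], "delta_rot": [0, 0, 0]}])

```text
time: 14.22
tool_pos: [0.5342, -0.0032, 0.2095]
tcp_rot: [1.291, 1.152, -1.287]
contact_force: [0.2, 0.4, 0.2]
grip_width: 0.0534
```

Run:
```python
from h import *
plan(w(0,-.072,.085),-6.4)
c=cam("wrist");save(c["image"],"w5")
```

```text
t 14.22 pos [ 0.534 -0.003  0.209] phi -6.3 F [0.248 0.447 0.188] grip 0.0534 down [ 0.004 -0.001 -1.   ]
n 4 turn/row 0.0 total dp(cm) [12.448  0.052 -0.228]
 per row [ 3.11  0.01 -0.06]
```

View pics/w5.png

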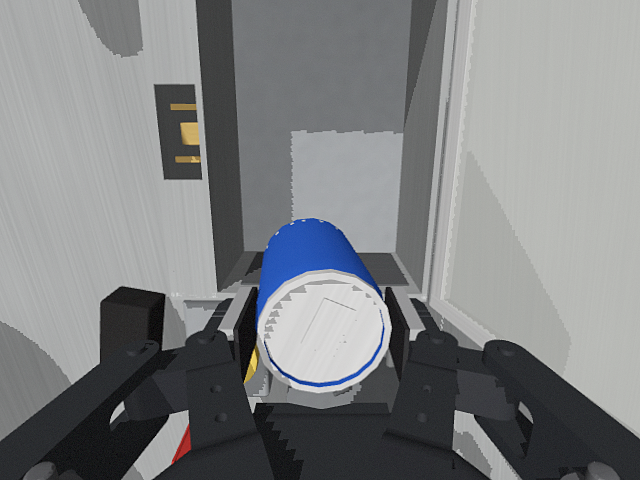

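Run:
```python
from h import *
c=cam("wrist")
for p in((-.075,.0,.112),(.075,0,.112),(-.075,-.112,.112),(-.075,-.112,.015),(.075,-.112,.015),(0,-.112,.112)): print(p,proj(c,w(*p)))
```

```text
(-0.075, 0.0, 0.112) [[203.37  118.519]]
(0.075, 0, 0.112) [[437.838 118.32 ]]
(-0.075, -0.112, 0.112) [[217.643 280.657]]
(-0.075, -0.112, 0.015) [[244.437 241.281]]
(0.075, -0.112, 0.015) [[396.576 240.963]]
(0, -0.112, 0.112) [[320.926 280.497]]
```

Wall tops line up with the prediction, and the right wall has at least 10 mm of clearance from the can. Lowering.

Request:
play_rows(series=[{"grip": 0.3, "dp": [3.5, 0, 0], "delta_rot": [0, 0, 0]}, {"grip": 0.3, "dp": [3.5, 0, 0], "delta_rot": [0, 0, 0]}, {"grip": 0.3, "dp": [3, 0, 0], "delta_rot": [0, 0, 0]}, {"grip": 0.3, "dp": [1.7, 0, 0], "delta_rot": [0, 0, 0]}, {"grip": 0.3, "dp": [0.6, 0, 0], "delta_rot": [0, 0, 0]}, {"grip": 0.3, "dp": [0, 0, 0], "delta_rot": [0, 0, 0]}])

```text
time: 14.82
tool_pos: [0.5335, -0.0008, 0.0837]
tcp_rot: [1.289, 1.157, -1.291]
contact_force: [-0.3, 1.0, -0.9]
grip_width: 0.0536
```

Request:
play_rows(series=[{"grip": 0.3, "dp": [0.2, 0, 0], "delta_rot": [0, 0, 0]}, {"grip": 0.85, "dp": [0, 0, 0], "delta_rot": [0, 0, 0]}, {"grip": 0.85, "dp": [0, 0, 0], "delta_rot": [0, 0, 0]}, {"grip": 0.85, "dp": [0, 0, 0], "delta_rot": [0, 0, 0]}, {"grip": 0.85, "dp": [-3, 0, 0], "delta_rot": [0, 0, 0]}, {"grip": 0.85, "dp": [-4, 0, 0], "delta_rot": [0, 0, 0]}, {"grip": 1, "dp": [-4, 0, 0], "delta_rot": [0, 0, 0]}, {"grip": 1, "dp": [0, 0, 0], "delta_rot": [0, 0, 0]}])

```text
time: 15.48
tool_pos: [0.5394, -0.0021, 0.2025]
tcp_rot: [1.296, 1.143, -1.279]
contact_force: [1.9, -0.2, 0.7]
grip_width: 0.0857
```

Run:
```python
from h import *
c=cans();save(cv2.resize(c["image"][185:325,145:425],None,fx=2.8,fy=2.8),"t2")
plan([.469,.300,.2],-6.4)
save(cam("wrist")["image"],"w6")
```

```text
px [195. 244.] area 200 blue 108 red 0 pos [0.519 0.408]
px [234. 261.] area 210 blue 74 red 0 pos [0.468 0.301]
px [204. 284.] area 199 blue 0 red 83 pos [0.408 0.384]
px [239. 307.] area 198 blue 0 red 46 pos [0.348 0.289]
t 15.53 pos [ 0.538 -0.002  0.199] phi -6.3 F [-0.339  0.969 -0.118] grip 0.0853 down [ 0.012 -0.002 -1.   ]
n 9 turn/row 0.0 total dp(cm) [ -0.24  -10.168 -29.252]
 per row [-0.03 -1.13 -3.25]
```

View pics/w6.png

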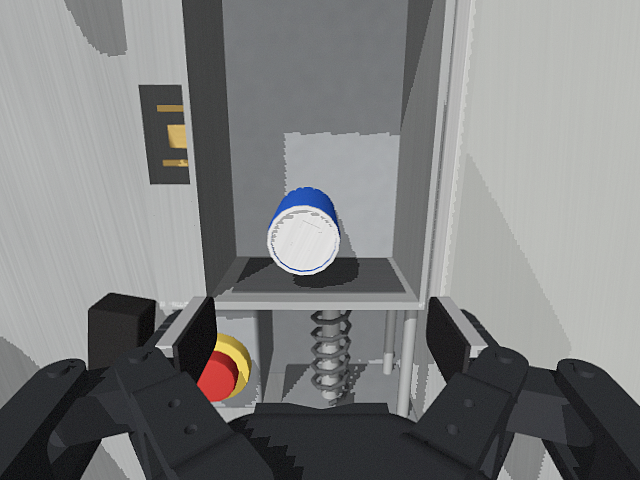

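View pics/t2.png

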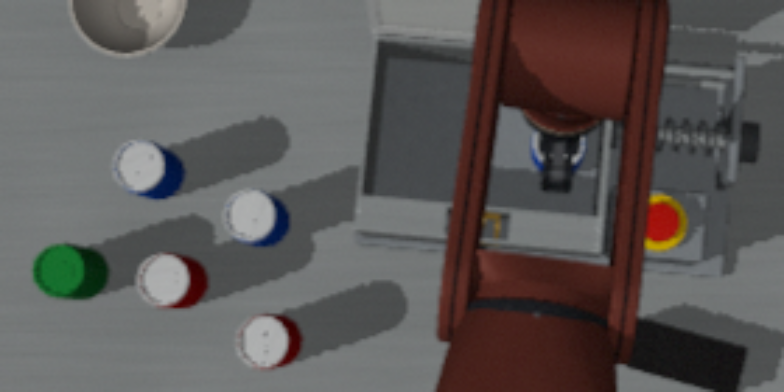

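The first blue can stands in the bay at (303,240) in the wrist view. Next is blue at (0.468, 0.301).

Request:
play_rows(series=[{"grip": 1, "dp": [0, -1.3, -3.7], "delta_rot": [0, 0, 0]}, {"grip": 1, "dp": [0, -1.3, -3.7], "delta_rot": [0, 0, 0]}, {"grip": 1, "dp": [0, -1.3, -3.7], "delta_rot": [0, 0, 0]}, {"grip": 1, "dp": [0, -1.3, -3.7], "delta_rot": [0, 0, 0]}, {"grip": 1, "dp": [0, -1.3, -3.7], "delta_rot": [0, 0, 0]}, {"grip": 1, "dp": [0, -1.3, -3.7], "delta_rot": [0, 0, 0]}, {"grip": 1, "dp": [0, -1.2, -3.6], "delta_rot": [0, 0, 0]}, {"grip": 1, "dp": [0, -1.2, -3.5], "delta_rot": [0, 0, 0]}])

```text
time: 16.25
tool_pos: [0.4631, 0.3025, 0.1908]
tcp_rot: [1.288, 1.156, -1.292]
contact_force: [0.5, -0.4, 0.2]
grip_width: 0.0855
```

Run:
```python
from h import *
plan([.469,.300,.058],-6.4)
c=cam("wrist");save(c["image"],"w7");print(proj(c,[.469,.3,.09]))
```

```text
t 16.25 pos [0.463 0.303 0.191] phi -6.3 F [ 0.466 -0.394  0.184] grip 0.0855 down [-0.002 -0.001 -1.   ]
n 4 turn/row 0.0 total dp(cm) [13.275  0.639  0.172]
 per row [3.32 0.16 0.04]
[[328.903 240.068]]
```

View pics/w7.png

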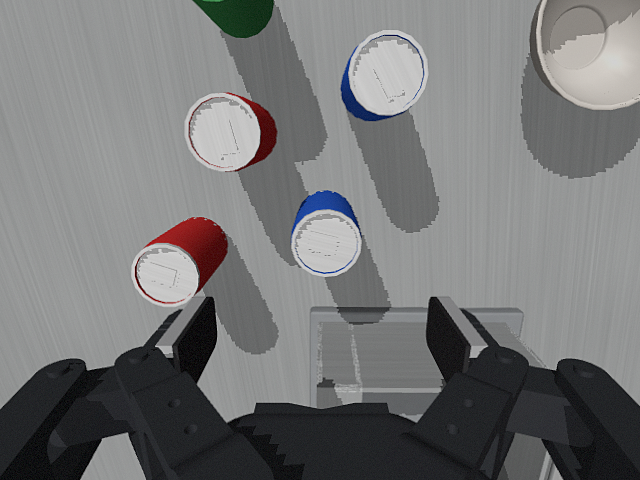

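Blue is at (326,242) against a prediction of (329,240). Grasping.

Request:
play_rows(series=[{"grip": 1, "dp": [3.5, 0.2, 0.2], "delta_rot": [0, 0, 0]}, {"grip": 1, "dp": [3.5, 0.2, 0.1], "delta_rot": [0, 0, 0]}, {"grip": 1, "dp": [3.5, 0, 0], "delta_rot": [0, 0, 0]}, {"grip": 1, "dp": [2, 0, 0], "delta_rot": [0, 0, 0]}, {"grip": 1, "dp": [0.7, 0, 0], "delta_rot": [0, 0, 0]}, {"grip": 0.3, "dp": [0, 0, 0], "delta_rot": [0, 0, 0]}, {"grip": 0.3, "dp": [0, 0, 0], "delta_rot": [0, 0, 0]}, {"grip": 0.3, "dp": [0, 0, 0], "delta_rot": [0, 0, 0]}])

```text
time: 16.97
tool_pos: [0.4697, 0.2981, 0.062]
tcp_rot: [1.292, 1.154, -1.287]
contact_force: [0.5, -0.1, 0.5]
grip_width: 0.0525
```

Request:
play_rows(series=[{"grip": 0.3, "dp": [0, 0, 0], "delta_rot": [0, 0, 0]}, {"grip": 0.3, "dp": [-3.5, 0, 0], "delta_rot": [0, 0, 0]}, {"grip": 0.3, "dp": [-4, 0, 0], "delta_rot": [0, 0, 0]}, {"grip": 0.3, "dp": [-4, 0, 0], "delta_rot": [0, 0, 0]}, {"grip": 0.3, "dp": [-3.5, 0, 0], "delta_rot": [0, 0, 0]}])

```text
time: 17.38
tool_pos: [0.4692, 0.298, 0.2147]
tcp_rot: [1.293, 1.154, -1.286]
contact_force: [0.2, -0.0, -0.3]
grip_width: 0.0529
```

Run:
```python
from h import *
plan(w(0,-.002,.21),-6.4)
```

```text
t 17.38 pos [0.469 0.298 0.215] phi -6.3 F [ 0.243 -0.032 -0.336] grip 0.0529 down [ 0.004  0.002 -1.   ]
n 7 turn/row 0.0 total dp(cm) [ 0.455  9.878 21.996]
 per row [0.06 1.41 3.14]
```

Request:
play_rows(series=[{"grip": 0.3, "dp": [0, 1.4, 3.15], "delta_rot": [0, 0, 0]}, {"grip": 0.3, "dp": [0, 1.4, 3.15], "delta_rot": [0, 0, 0]}, {"grip": 0.3, "dp": [0, 1.4, 3.15], "delta_rot": [0, 0, 0]}, {"grip": 0.3, "dp": [0, 1.4, 3.15], "delta_rot": [0, 0, 0]}, {"grip": 0.3, "dp": [0, 1.4, 3.15], "delta_rot": [0, 0, 0]}, {"grip": 0.3, "dp": [0, 1.4, 3.15], "delta_rot": [0, 0, 0]}, {"grip": 0.3, "dp": [0, 1.4, 3.1], "delta_rot": [0, 0, 0]}, {"grip": 0.3, "dp": [0, 0, 0], "delta_rot": [0, 0, 0]}])

```text
time: 18.05
tool_pos: [0.5439, 0.0628, 0.2123]
tcp_rot: [1.293, 1.148, -1.291]
contact_force: [-0.9, 0.1, 0.8]
grip_width: 0.0528
```

Run:
```python
from h import *
plan(w(0,-.002,.079),-6.4)
```

```text
t 18.05 pos [0.544 0.063 0.212] phi -6.6 F [-0.864  0.136  0.802] grip 0.0528 down [ 0.004 -0.003 -1.   ]
n 4 turn/row -0.001 total dp(cm) [13.327 -0.192 -0.587]
 per row [ 3.33 -0.05 -0.15]
```

Request:
play_rows(series=[{"grip": 0.3, "dp": [3.5, -0.1, -0.3], "delta_rot": [0, 0, 0]}, {"grip": 0.3, "dp": [3.5, 0, 0], "delta_rot": [0, 0, 0]}, {"grip": 0.3, "dp": [3.5, 0, 0], "delta_rot": [0, 0, 0]}, {"grip": 0.3, "dp": [1.8, 0, 0], "delta_rot": [0, 0, 0]}, {"grip": 0.3, "dp": [0.8, 0, 0], "delta_rot": [0, 0, 0]}, {"grip": 0.3, "dp": [0, 0, 0], "delta_rot": [0, 0, 0]}])

```text
time: 18.55
tool_pos: [0.5398, 0.0716, 0.0784]
tcp_rot: [1.288, 1.157, -1.292]
contact_force: [-0.3, -0.6, 0.6]
grip_width: 0.0524
```

Request:
play_rows(series=[{"grip": 0.3, "dp": [0.1, 0, 0], "delta_rot": [0, 0, 0]}, {"grip": 0.85, "dp": [0, 0, 0], "delta_rot": [0, 0, 0]}, {"grip": 0.85, "dp": [0, 0, 0], "delta_rot": [0, 0, 0]}, {"grip": 0.85, "dp": [0, 0, 0], "delta_rot": [0, 0, 0]}, {"grip": 0.85, "dp": [-3, 0, 0], "delta_rot": [0, 0, 0]}, {"grip": 0.85, "dp": [-4, 0, 0], "delta_rot": [0, 0, 0]}, {"grip": 1, "dp": [-4, 0, 0], "delta_rot": [0, 0, 0]}, {"grip": 1, "dp": [0, 0, 0], "delta_rot": [0, 0, 0]}])

```text
time: 19.22
tool_pos: [0.5465, 0.0713, 0.1985]
tcp_rot: [1.298, 1.144, -1.277]
contact_force: [1.9, 0.9, 0.5]
grip_width: 0.085
```

Run:
```python
from h import *
c=cans()
plan([.519,.408,.19],-6.4)
save(cam("wrist")["image"],"w8")
```

```text
px [195. 244.] area 199 blue 107 red 0 pos [0.519 0.408]
px [204. 284.] area 198 blue 0 red 83 pos [0.409 0.383]
px [239. 306.] area 200 blue 0 red 47 pos [0.348 0.289]
t 19.27 pos [0.545 0.071 0.195] phi -6.3 F [0.187 0.164 0.077] grip 0.0852 down [ 0.012 -0.    -1.   ]
n 9 turn/row 0.0 total dp(cm) [  0.463  -6.296 -33.179]
 per row [ 0.05 -0.7  -3.69]
```

View pics/w8.png

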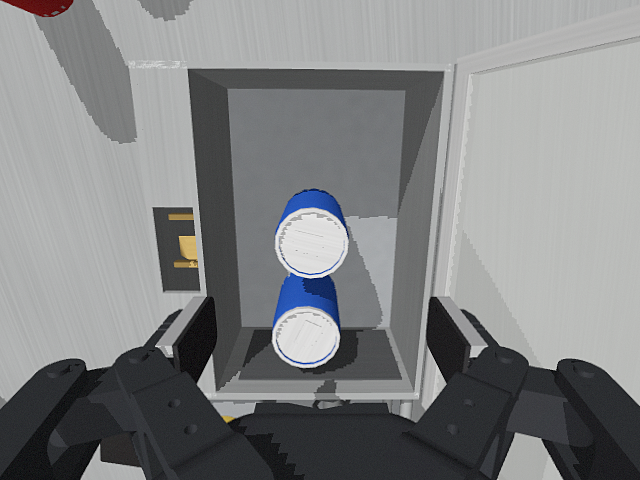

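Two blue cans now stand in the bay at (312,242) and (306,337), with free space on the left. Fetching the third blue.

Request:
play_rows(series=[{"grip": 1, "dp": [0, -0.7, -3.7], "delta_rot": [0, 0, 0]}, {"grip": 1, "dp": [0, -0.7, -3.7], "delta_rot": [0, 0, 0]}, {"grip": 1, "dp": [0, -0.7, -3.7], "delta_rot": [0, 0, 0]}, {"grip": 1, "dp": [0, -0.7, -3.7], "delta_rot": [0, 0, 0]}, {"grip": 1, "dp": [0, -0.7, -3.7], "delta_rot": [0, 0, 0]}, {"grip": 1, "dp": [0, -0.7, -3.7], "delta_rot": [0, 0, 0]}, {"grip": 1, "dp": [0, -0.7, -3.7], "delta_rot": [0, 0, 0]}, {"grip": 1, "dp": [0, -0.7, -3.7], "delta_rot": [0, 0, 0]}])

```text
time: 19.98
tool_pos: [0.5165, 0.373, 0.1864]
tcp_rot: [1.288, 1.156, -1.292]
contact_force: [0.8, 0.1, 1.2]
grip_width: 0.0853
```

Request:
play_rows(series=[{"grip": 1, "dp": [0, -0.7, -3.6], "delta_rot": [0, 0, 0]}, {"grip": 1, "dp": [0, 0, 0], "delta_rot": [0, 0, 0]}, {"grip": 1, "dp": [0, 0, 0], "delta_rot": [0, 0, 0]}])

```text
time: 20.23
tool_pos: [0.5132, 0.4096, 0.186]
tcp_rot: [1.285, 1.157, -1.29]
contact_force: [-0.3, 0.2, -1.0]
grip_width: 0.0855
```

Run:
```python
from h import *
plan([.519,.408,.06],-6.4)
c=cam("wrist");save(c["image"],"w9");print(proj(c,[.519,.408,.09]))
```

```text
t 20.23 pos [0.513 0.41  0.186] phi -6.1 F [-0.276  0.164 -1.039] grip 0.0855 down [-0.003 -0.002 -1.   ]
n 4 turn/row 0.001 total dp(cm) [12.6    0.629  0.072]
 per row [3.15 0.16 0.02]
[[328.848 240.674]]
```

View pics/w9.png

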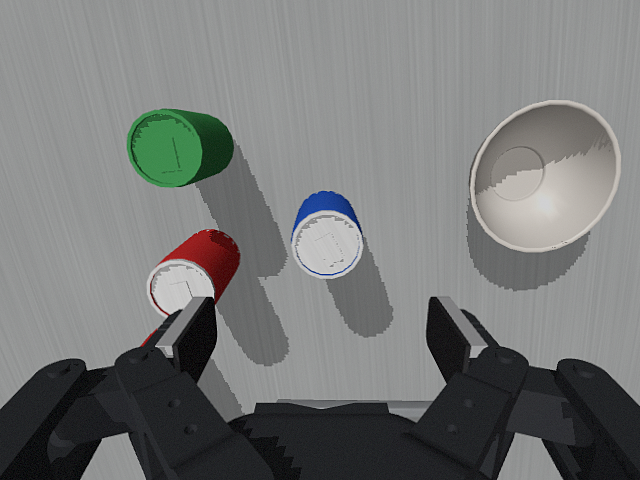

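Blue is centred at (327,244), and no neighbour is in the fingers' way.

Request:
play_rows(series=[{"grip": 1, "dp": [3.5, 0.2, 0.1], "delta_rot": [0, 0, 0]}, {"grip": 1, "dp": [3.5, 0.2, 0.1], "delta_rot": [0, 0, 0]}, {"grip": 1, "dp": [3.0, 0, 0], "delta_rot": [0, 0, 0]}, {"grip": 1, "dp": [1.8, 0, 0], "delta_rot": [0, 0, 0]}, {"grip": 1, "dp": [0.7, 0, 0], "delta_rot": [0, 0, 0]}, {"grip": 0.3, "dp": [0, 0, 0], "delta_rot": [0, 0, 0]}, {"grip": 0.3, "dp": [0, 0, 0], "delta_rot": [0, 0, 0]}, {"grip": 0.3, "dp": [0, 0, 0], "delta_rot": [0, 0, 0]}])

```text
time: 20.95
tool_pos: [0.5201, 0.406, 0.0656]
tcp_rot: [1.293, 1.154, -1.287]
contact_force: [-1.5, -0.6, 0.4]
grip_width: 0.0527
```

Request:
play_rows(series=[{"grip": 0.3, "dp": [0, 0, 0], "delta_rot": [0, 0, 0]}, {"grip": 0.3, "dp": [-3.5, 0, 0], "delta_rot": [0, 0, 0]}, {"grip": 0.3, "dp": [-4, 0, 0], "delta_rot": [0, 0, 0]}, {"grip": 0.3, "dp": [-4, 0, 0], "delta_rot": [0, 0, 0]}, {"grip": 0.3, "dp": [-3.5, 0, 0], "delta_rot": [0, 0, 0]}])

```text
time: 21.37
tool_pos: [0.5193, 0.4062, 0.2178]
tcp_rot: [1.293, 1.154, -1.286]
contact_force: [2.5, -0.1, 0.6]
grip_width: 0.0523
```

Run:
```python
from h import *
plan(w(0,.068,.21),-6.4)
```

```text
t 21.37 pos [0.519 0.406 0.218] phi -6.3 F [ 2.474 -0.08   0.601] grip 0.0523 down [ 0.003  0.002 -1.   ]
n 8 turn/row 0.0 total dp(cm) [ 0.737  6.099 26.308]
 per row [0.09 0.76 3.29]
```

Request:
play_rows(series=[{"grip": 0.3, "dp": [0, 0.9, 3.7], "delta_rot": [0, 0, 0]}, {"grip": 0.3, "dp": [0, 0.9, 3.7], "delta_rot": [0, 0, 0]}, {"grip": 0.3, "dp": [0, 0.9, 3.7], "delta_rot": [0, 0, 0]}, {"grip": 0.3, "dp": [0, 0.9, 3.7], "delta_rot": [0, 0, 0]}, {"grip": 0.3, "dp": [0, 0.9, 3.7], "delta_rot": [0, 0, 0]}, {"grip": 0.3, "dp": [0, 0.8, 3.7], "delta_rot": [0, 0, 0]}, {"grip": 0.3, "dp": [0, 0.7, 3.7], "delta_rot": [0, 0, 0]}, {"grip": 0.3, "dp": [0, 0, 0], "delta_rot": [0, 0, 0]}])

```text
time: 22.03
tool_pos: [0.5511, 0.1358, 0.2151]
tcp_rot: [1.293, 1.148, -1.292]
contact_force: [-0.6, 0.2, 1.1]
grip_width: 0.0525
```

Run:
```python
from h import *
plan(w(0,.068,.083),-6.4)
```

```text
t 22.03 pos [0.551 0.136 0.215] phi -6.6 F [-0.631  0.234  1.065] grip 0.0525 down [ 0.003 -0.003 -1.   ]
n 4 turn/row -0.001 total dp(cm) [13.211 -0.075 -0.257]
 per row [ 3.3  -0.02 -0.06]
```

Request:
play_rows(series=[{"grip": 0.3, "dp": [3.5, -0.1, 0], "delta_rot": [0, 0, 0]}, {"grip": 0.3, "dp": [3.5, 0, 0], "delta_rot": [0, 0, 0]}, {"grip": 0.3, "dp": [3.5, 0, 0], "delta_rot": [0, 0, 0]}, {"grip": 0.3, "dp": [1.8, 0, 0], "delta_rot": [0, 0, 0]}, {"grip": 0.3, "dp": [0.8, 0, 0], "delta_rot": [0, 0, 0]}, {"grip": 0.3, "dp": [0, 0, 0], "delta_rot": [0, 0, 0]}])

```text
time: 22.53
tool_pos: [0.5478, 0.1422, 0.0816]
tcp_rot: [1.288, 1.157, -1.291]
contact_force: [-0.2, 0.7, -0.3]
grip_width: 0.0522
```

Request:
play_rows(series=[{"grip": 0.3, "dp": [0, 0, 0], "delta_rot": [0, 0, 0]}, {"grip": 0.85, "dp": [0, 0, 0], "delta_rot": [0, 0, 0]}, {"grip": 0.85, "dp": [0, 0, 0], "delta_rot": [0, 0, 0]}, {"grip": 0.85, "dp": [0, 0, 0], "delta_rot": [0, 0, 0]}, {"grip": 0.85, "dp": [-3, 0, 0], "delta_rot": [0, 0, 0]}, {"grip": 0.85, "dp": [-4, 0, 0], "delta_rot": [0, 0, 0]}, {"grip": 1, "dp": [-4, 0, 0], "delta_rot": [0, 0, 0]}, {"grip": 1, "dp": [0, 0, 0], "delta_rot": [0, 0, 0]}])

```text
time: 23.2
tool_pos: [0.5542, 0.1426, 0.2028]
tcp_rot: [1.299, 1.146, -1.277]
contact_force: [1.8, 0.2, 0.8]
grip_width: 0.0855
```

Run:
```python
from h import *
c=cans()
plan([.408,.383,.19],-6.4)
save(cam("wrist")["image"],"w10")
```

```text
px [204. 284.] area 198 blue 0 red 83 pos [0.409 0.383]
px [234. 314.] area 209 blue 0 red 43 pos [0.328 0.303]
t 23.25 pos [0.553 0.142 0.199] phi -6.3 F [ 0.36   0.093 -0.741] grip 0.0855 down [ 0.012  0.001 -1.   ]
n 8 turn/row 0.0 total dp(cm) [  0.773 -17.048 -22.325]
 per row [ 0.1  -2.13 -2.79]
```

View pics/w10.png

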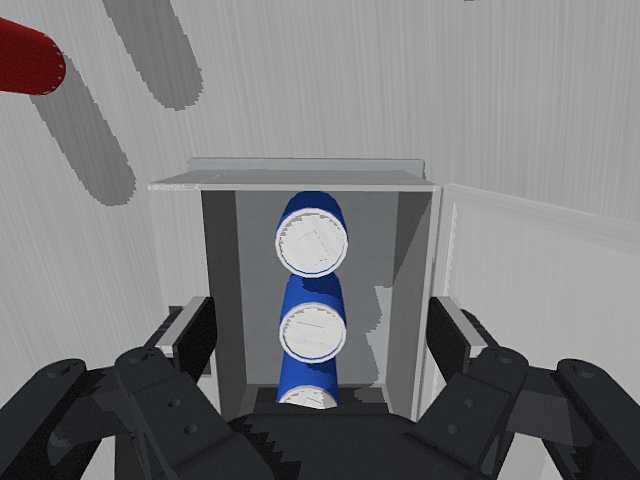

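All three blue cans stand in the bay. One red can has been knocked aside and is now at (0.328, 0.303), which the re-measure caught. I'll fetch the other red at (0.409, 0.383) first.

Request:
play_rows(series=[{"grip": 1, "dp": [0.1, -2.1, -2.8], "delta_rot": [0, 0, 0]}, {"grip": 1, "dp": [0.1, -2.1, -2.8], "delta_rot": [0, 0, 0]}, {"grip": 1, "dp": [0.1, -2.1, -2.8], "delta_rot": [0, 0, 0]}, {"grip": 1, "dp": [0.1, -2.1, -2.8], "delta_rot": [0, 0, 0]}, {"grip": 1, "dp": [0.1, -2.1, -2.8], "delta_rot": [0, 0, 0]}, {"grip": 1, "dp": [0.1, -2.1, -2.8], "delta_rot": [0, 0, 0]}, {"grip": 1, "dp": [0.1, -2.1, -2.8], "delta_rot": [0, 0, 0]}, {"grip": 1, "dp": [0.1, -2.1, -2.7], "delta_rot": [0, 0, 0]}])

```text
time: 23.97
tool_pos: [0.4044, 0.3827, 0.1826]
tcp_rot: [1.288, 1.155, -1.292]
contact_force: [0.8, 0.9, 0.1]
grip_width: 0.0855
```

Request:
play_rows(series=[{"grip": 1, "dp": [0, 0, 0], "delta_rot": [0, 0, 0]}, {"grip": 1, "dp": [0, 0, 0], "delta_rot": [0, 0, 0]}])

```text
time: 24.13
tool_pos: [0.4043, 0.3827, 0.1826]
tcp_rot: [1.285, 1.157, -1.29]
contact_force: [0.3, -0.1, -0.2]
grip_width: 0.0852
```

Run:
```python
from h import *
plan([.409,.383,.065],-6.4)
c=cam("wrist");save(c["image"],"w11");print(proj(c,[.409,.383,.09]))
```

```text
t 24.13 pos [0.404 0.383 0.183] phi -6.1 F [ 0.312 -0.075 -0.25 ] grip 0.0852 down [-0.002 -0.002 -1.   ]
n 4 turn/row 0.001 total dp(cm) [11.758  0.485 -0.102]
 per row [ 2.94  0.12 -0.03]
[[326.906 239.655]]
```

View pics/w11.png

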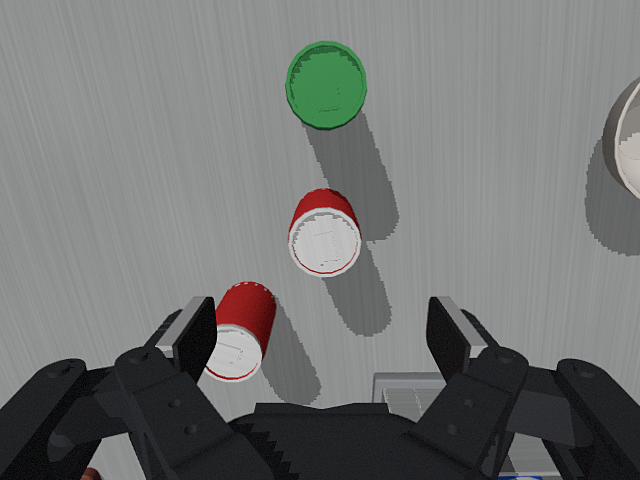

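Red is centred at (325,242), the other red at (235,350) is clear of the jaws, and green is at (326,85). Grasping.

Request:
play_rows(series=[{"grip": 1, "dp": [3.5, 0.2, 0], "delta_rot": [0, 0, 0]}, {"grip": 1, "dp": [3.5, 0.2, 0], "delta_rot": [0, 0, 0]}, {"grip": 1, "dp": [3.0, 0, 0], "delta_rot": [0, 0, 0]}, {"grip": 1, "dp": [1.8, 0, 0], "delta_rot": [0, 0, 0]}, {"grip": 1, "dp": [0, 0, 0], "delta_rot": [0, 0, 0]}, {"grip": 0.3, "dp": [0, 0, 0], "delta_rot": [0, 0, 0]}, {"grip": 0.3, "dp": [0, 0, 0], "delta_rot": [0, 0, 0]}, {"grip": 0.3, "dp": [0, 0, 0], "delta_rot": [0, 0, 0]}])

```text
time: 24.85
tool_pos: [0.4119, 0.382, 0.0684]
tcp_rot: [1.293, 1.154, -1.287]
contact_force: [-1.4, 0.1, 2.9]
grip_width: 0.0529
```

Request:
play_rows(series=[{"grip": 0.3, "dp": [0, 0, 0], "delta_rot": [0, 0, 0]}, {"grip": 0.3, "dp": [-3.5, 0, 0], "delta_rot": [0, 0, 0]}, {"grip": 0.3, "dp": [-4, 0, 0], "delta_rot": [0, 0, 0]}, {"grip": 0.3, "dp": [-4, 0, 0], "delta_rot": [0, 0, 0]}, {"grip": 0.3, "dp": [-4, 0, 0], "delta_rot": [0, 0, 0]}, {"grip": 0.3, "dp": [-2, 0, 0], "delta_rot": [0, 0, 0]}])

```text
time: 25.35
tool_pos: [0.4123, 0.383, 0.2489]
tcp_rot: [1.298, 1.154, -1.281]
contact_force: [-0.4, 0.8, 0.4]
grip_width: 0.0527
```

Run:
```python
from h import *
plan([.49,-.319,.24],-6.4)
```

```text
t 25.35 pos [0.412 0.383 0.249] phi -6.3 F [-0.406  0.773  0.356] grip 0.0527 down [ 0.008  0.006 -1.   ]
n 19 turn/row 0.0 total dp(cm) [ 0.556 15.407 68.934]
 per row [0.03 0.81 3.63]
```

Request:
play_rows(series=[{"grip": 0.3, "dp": [0, 0.8, 3.7], "delta_rot": [0, 0, 0]}, {"grip": 0.3, "dp": [0, 0.8, 3.7], "delta_rot": [0, 0, 0]}, {"grip": 0.3, "dp": [0, 0.8, 3.7], "delta_rot": [0, 0, 0]}, {"grip": 0.3, "dp": [0, 0.8, 3.7], "delta_rot": [0, 0, 0]}, {"grip": 0.3, "dp": [0, 0.8, 3.7], "delta_rot": [0, 0, 0]}, {"grip": 0.3, "dp": [0, 0.8, 3.7], "delta_rot": [0, 0, 0]}, {"grip": 0.3, "dp": [0, 0.8, 3.7], "delta_rot": [0, 0, 0]}, {"grip": 0.3, "dp": [0, 0.8, 3.7], "delta_rot": [0, 0, 0]}])

```text
time: 26.02
tool_pos: [0.4416, 0.0786, 0.2428]
tcp_rot: [1.291, 1.153, -1.287]
contact_force: [0.5, -0.7, -0.5]
grip_width: 0.0527
```

Request:
play_rows(series=[{"grip": 0.3, "dp": [0, 0.8, 3.7], "delta_rot": [0, 0, 0]}, {"grip": 0.3, "dp": [0, 0.8, 3.7], "delta_rot": [0, 0, 0]}, {"grip": 0.3, "dp": [0, 0.8, 3.7], "delta_rot": [0, 0, 0]}, {"grip": 0.3, "dp": [0, 0.8, 3.7], "delta_rot": [0, 0, 0]}, {"grip": 0.3, "dp": [0, 0.8, 3.7], "delta_rot": [0, 0, 0]}, {"grip": 0.3, "dp": [0, 0.8, 3.7], "delta_rot": [0, 0, 0]}, {"grip": 0.3, "dp": [0, 0.8, 3.7], "delta_rot": [0, 0, 0]}, {"grip": 0.3, "dp": [0, 0.8, 3.7], "delta_rot": [0, 0, 0]}])

```text
time: 26.68
tool_pos: [0.4727, -0.2232, 0.2428]
tcp_rot: [1.29, 1.152, -1.289]
contact_force: [1.5, 0.2, -0.6]
grip_width: 0.053
```

Run:
```python
from h import *
plan([.485,-.318,.24],-6.4)
```

```text
t 26.68 pos [ 0.473 -0.223  0.243] phi -6.3 F [ 1.488  0.15  -0.599] grip 0.053 down [ 0.002 -0.002 -1.   ]
n 3 turn/row 0.001 total dp(cm) [0.302 2.265 9.29 ]
 per row [0.1  0.75 3.1 ]
```

Request:
play_rows(series=[{"grip": 0.3, "dp": [0, 0.8, 3.1], "delta_rot": [0, 0, 0]}, {"grip": 0.3, "dp": [0, 0.8, 3.1], "delta_rot": [0, 0, 0]}, {"grip": 0.3, "dp": [0, 0.7, 3.0], "delta_rot": [0, 0, 0]}, {"grip": 0.3, "dp": [3.5, 0, 0], "delta_rot": [0, 0, 0]}, {"grip": 0.3, "dp": [3.5, 0, 0], "delta_rot": [0, 0, 0]}, {"grip": 0.3, "dp": [3.5, 0, 0], "delta_rot": [0, 0, 0]}, {"grip": 0.3, "dp": [0, 0, 0], "delta_rot": [0, 0, 0]}])

```text
time: 27.27
tool_pos: [0.4814, -0.3121, 0.1295]
tcp_rot: [1.291, 1.167, -1.294]
contact_force: [-0.9, 1.1, -1.4]
grip_width: 0.0527
```

Run:
```python
from h import *
plan([.485,-.318,.074],-6.4)
c=cam("wrist");save(c["image"],"w12")
```

```text
t 27.27 pos [ 0.481 -0.312  0.13 ] phi -6.3 F [-0.854  1.053 -1.401] grip 0.0527 down [-0.009  0.007 -1.   ]
n 2 turn/row 0.001 total dp(cm) [5.542 0.477 0.586]
 per row [2.77 0.24 0.29]
```

View pics/w12.png

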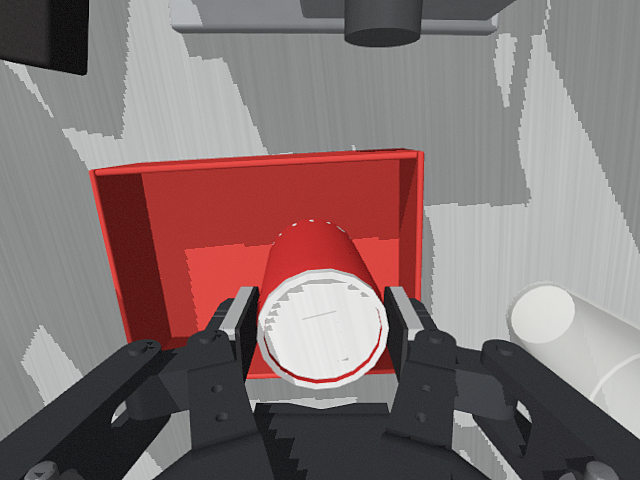

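The can is well inside the tub's outline, and the tumbler at (560,340) is clear. Lowering.

Request:
play_rows(series=[{"grip": 0.3, "dp": [2.8, 0, 0], "delta_rot": [0, 0, 0]}, {"grip": 0.3, "dp": [1.8, 0, 0], "delta_rot": [0, 0, 0]}, {"grip": 0.3, "dp": [0.6, 0, 0], "delta_rot": [0, 0, 0]}, {"grip": 0.3, "dp": [0, 0, 0], "delta_rot": [0, 0, 0]}])

```text
time: 27.65
tool_pos: [0.4856, -0.315, 0.0854]
tcp_rot: [1.289, 1.155, -1.289]
contact_force: [0.3, -0.1, -0.3]
grip_width: 0.0527
```

Request:
play_rows(series=[{"grip": 0.3, "dp": [0.9, 0, 0], "delta_rot": [0, 0, 0]}, {"grip": 0.3, "dp": [0.3, 0, 0], "delta_rot": [0, 0, 0]}, {"grip": 0.3, "dp": [0, 0, 0], "delta_rot": [0, 0, 0]}])

```text
time: 27.9
tool_pos: [0.4857, -0.3151, 0.0729]
tcp_rot: [1.29, 1.154, -1.289]
contact_force: [-0.5, -0.1, -0.6]
grip_width: 0.0531
```

Request:
play_rows(series=[{"grip": 0.8, "dp": [0, 0, 0], "delta_rot": [0, 0, 0]}, {"grip": 0.8, "dp": [0, 0, 0], "delta_rot": [0, 0, 0]}, {"grip": 0.8, "dp": [0, 0, 0], "delta_rot": [0, 0, 0]}, {"grip": 0.8, "dp": [-3, 0, 0], "delta_rot": [0, 0, 0]}, {"grip": 0.8, "dp": [-4, 0, 0], "delta_rot": [0, 0, 0]}, {"grip": 1, "dp": [-4, 0, 0], "delta_rot": [0, 0, 0]}, {"grip": 1, "dp": [-3, 0, 0], "delta_rot": [0, 0, 0]}])

```text
time: 28.48
tool_pos: [0.4859, -0.3155, 0.2161]
tcp_rot: [1.289, 1.152, -1.289]
contact_force: [0.2, 0.4, -0.2]
grip_width: 0.0852
```

Run:
```python
from h import *
c=cans()
plan([.33,.304,.21],10)
c=cam("wrist");save(c["image"],"w13")
```

```text
px [234. 314.] area 209 blue 0 red 43 pos [0.328 0.303]
t 28.53 pos [ 0.488 -0.318  0.223] phi -6.3 F [ 1.741 -0.706  5.168] grip 0.0854 down [ 0.01  -0.009 -1.   ]
n 17 turn/row -0.017 total dp(cm) [  0.609 -22.581 -60.054]
  0 [ 0.04 -1.33 -3.53]
  1 [ 0.04 -1.27 -3.55]
  2 [ 0.04 -1.21 -3.58]
  3 [ 0.04 -1.15 -3.59]
  4 [ 0.04 -1.09 -3.61]
  5 [ 0.04 -1.03 -3.63]
  6 [ 0.04 -0.97 -3.65]
  7 [ 0.04 -0.91 -3.66]
  8 [ 0.04 -0.85 -3.68]
  9 [ 0.04 -0.78 -3.69]
  10 [ 0.04 -0.72 -3.7 ]
  11 [ 0.04 -0.66 -3.72]
  12 [ 0.04 -0.6  -3.73]
  13 [ 0.04 -0.53 -3.74]
  14 [ 0.04 -0.47 -3.74]
  15 [ 0.04 -0.41 -3.75]
  16 [ 0.04 -0.35 -3.76]
```

View pics/w13.png

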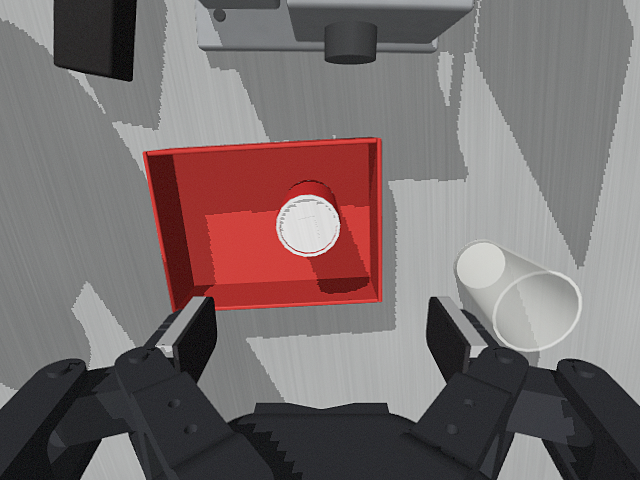

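The red can stands in the tub at (308,225). Now the last red.

Request:
play_rows(series=[{"grip": 1, "dp": [0, -1.3, -3.5], "delta_rot": [0, 0, 0]}, {"grip": 1, "dp": [0, -1.3, -3.5], "delta_rot": [0, 0, 0]}, {"grip": 1, "dp": [0, -1.3, -3.5], "delta_rot": [0, 0, 0]}, {"grip": 1, "dp": [0, -1.3, -3.5], "delta_rot": [0, 0, 0]}, {"grip": 1, "dp": [0, -1.3, -3.5], "delta_rot": [0, 0, 0]}, {"grip": 1, "dp": [0, -1.3, -3.5], "delta_rot": [0, 0, 0]}, {"grip": 1, "dp": [0, -1.3, -3.5], "delta_rot": [0, 0, 0]}, {"grip": 1, "dp": [0, -1.3, -3.5], "delta_rot": [0, 0, 0]}])

```text
time: 29.25
tool_pos: [0.4117, -0.0237, 0.2119]
tcp_rot: [1.29, 1.155, -1.29]
contact_force: [0.3, 1.3, 0.4]
grip_width: 0.085
```

Request:
play_rows(series=[{"grip": 1, "dp": [0, -1.3, -3.5], "delta_rot": [0, 0, 0]}, {"grip": 1, "dp": [0, -1.3, -3.5], "delta_rot": [0, 0, 0]}, {"grip": 1, "dp": [0, -1.3, -3.5], "delta_rot": [0, 0, 0]}, {"grip": 1, "dp": [0, -1.3, -3.5], "delta_rot": [0, 0, 0]}, {"grip": 1, "dp": [0, -1.3, -3.5], "delta_rot": [0, 0, 0]}, {"grip": 1, "dp": [0, -1.3, -3.5], "delta_rot": [0, 0, 0]}, {"grip": 1, "dp": [0, -1.3, -3.5], "delta_rot": [0, 0, 0]}, {"grip": 1, "dp": [0, -1.3, -3.5], "delta_rot": [0, 0, 0]}])

```text
time: 29.92
tool_pos: [0.339, 0.2662, 0.2121]
tcp_rot: [1.29, 1.155, -1.289]
contact_force: [0.7, -0.6, -0.2]
grip_width: 0.0852
```

Run:
```python
from h import *
plan([.33,.304,.19],-6.4)
```

```text
t 29.92 pos [0.339 0.266 0.212] phi -6.3 F [ 0.651 -0.575 -0.192] grip 0.0852 down [ 0.  0. -1.]
n 2 turn/row 0.001 total dp(cm) [ 2.214 -1.308 -3.657]
 per row [ 1.11 -0.65 -1.83]
```

Request:
play_rows(series=[{"grip": 1, "dp": [1.1, -0.6, -1.8], "delta_rot": [0, 0, 0]}, {"grip": 1, "dp": [1.1, -0.6, -1.6], "delta_rot": [0, 0, 0]}, {"grip": 1, "dp": [0, 0, 0], "delta_rot": [0, 0, 0]}])

```text
time: 30.17
tool_pos: [0.3295, 0.3012, 0.1879]
tcp_rot: [1.285, 1.159, -1.291]
contact_force: [-1.0, -0.1, -0.7]
grip_width: 0.0852
```

Run:
```python
from h import *
plan([.33,.304,.068],-6.4)
c=cam("wrist");save(c["image"],"w14");print(proj(c,[.33,.304,.09]))
```

```text
t 30.17 pos [0.33  0.301 0.188] phi -6.1 F [-1.001 -0.14  -0.701] grip 0.0852 down [-0.004 -0.001 -1.   ]
n 4 turn/row 0.001 total dp(cm) [11.989  0.061 -0.297]
 per row [ 3.    0.02 -0.07]
[[320.704 234.803]]
```

View pics/w14.png

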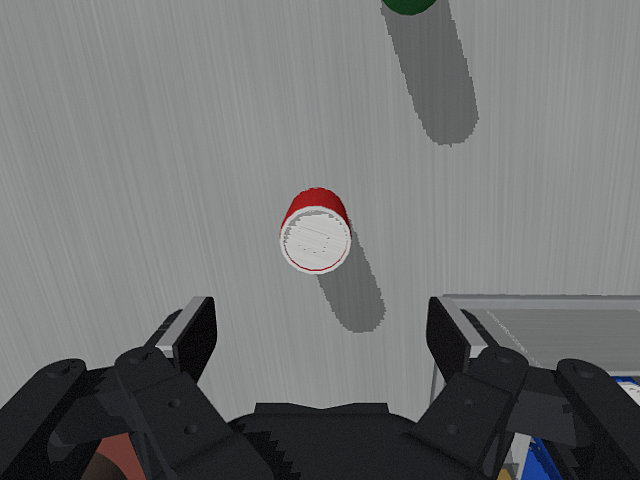

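Red is at (316,240), centred. Grasping.

Request:
play_rows(series=[{"grip": 1, "dp": [3.5, 0, 0], "delta_rot": [0, 0, 0]}, {"grip": 1, "dp": [3.5, 0, 0], "delta_rot": [0, 0, 0]}, {"grip": 1, "dp": [3.0, 0, 0], "delta_rot": [0, 0, 0]}, {"grip": 1, "dp": [2, 0, 0], "delta_rot": [0, 0, 0]}, {"grip": 1, "dp": [0, 0, 0], "delta_rot": [0, 0, 0]}, {"grip": 0.3, "dp": [0, 0, 0], "delta_rot": [0, 0, 0]}, {"grip": 0.3, "dp": [0, 0, 0], "delta_rot": [0, 0, 0]}, {"grip": 0.3, "dp": [0, 0, 0], "delta_rot": [0, 0, 0]}])

```text
time: 30.88
tool_pos: [0.3336, 0.3003, 0.0726]
tcp_rot: [1.293, 1.154, -1.287]
contact_force: [-0.8, 0.7, 3.9]
grip_width: 0.053
```

Request:
play_rows(series=[{"grip": 0.3, "dp": [0, 0, 0], "delta_rot": [0, 0, 0]}, {"grip": 0.3, "dp": [-3.5, 0, 0], "delta_rot": [0, 0, 0]}, {"grip": 0.3, "dp": [-4, 0, 0], "delta_rot": [0, 0, 0]}, {"grip": 0.3, "dp": [-4, 0, 0], "delta_rot": [0, 0, 0]}, {"grip": 0.3, "dp": [-4, 0, 0], "delta_rot": [0, 0, 0]}, {"grip": 0.3, "dp": [-2, 0, 0], "delta_rot": [0, 0, 0]}])

```text
time: 31.38
tool_pos: [0.3337, 0.3009, 0.2522]
tcp_rot: [1.297, 1.154, -1.281]
contact_force: [1.2, -0.4, 0.3]
grip_width: 0.0527
```

Run:
```python
from h import *
plan([.40,-.316,.25],-6.4)
```

```text
t 31.38 pos [0.334 0.301 0.252] phi -6.3 F [ 1.151 -0.359  0.269] grip 0.0527 down [ 0.008  0.005 -1.   ]
n 17 turn/row 0.0 total dp(cm) [-0.031 13.34  60.591]
 per row [-0.    0.78  3.56]
```

Request:
play_rows(series=[{"grip": 0.3, "dp": [0, 0.8, 3.6], "delta_rot": [0, 0, 0]}, {"grip": 0.3, "dp": [0, 0.8, 3.6], "delta_rot": [0, 0, 0]}, {"grip": 0.3, "dp": [0, 0.8, 3.6], "delta_rot": [0, 0, 0]}, {"grip": 0.3, "dp": [0, 0.8, 3.6], "delta_rot": [0, 0, 0]}, {"grip": 0.3, "dp": [0, 0.8, 3.6], "delta_rot": [0, 0, 0]}, {"grip": 0.3, "dp": [0, 0.8, 3.6], "delta_rot": [0, 0, 0]}, {"grip": 0.3, "dp": [0, 0.8, 3.6], "delta_rot": [0, 0, 0]}, {"grip": 0.3, "dp": [0, 0.8, 3.6], "delta_rot": [0, 0, 0]}])

```text
time: 32.05
tool_pos: [0.364, 0.0046, 0.2467]
tcp_rot: [1.291, 1.153, -1.287]
contact_force: [0.8, 0.6, 0.4]
grip_width: 0.0531
```

Request:
play_rows(series=[{"grip": 0.3, "dp": [0, 0.8, 3.6], "delta_rot": [0, 0, 0]}, {"grip": 0.3, "dp": [0, 0.8, 3.6], "delta_rot": [0, 0, 0]}, {"grip": 0.3, "dp": [0, 0.8, 3.6], "delta_rot": [0, 0, 0]}, {"grip": 0.3, "dp": [0, 0.8, 3.6], "delta_rot": [0, 0, 0]}, {"grip": 0.3, "dp": [0, 0.8, 3.6], "delta_rot": [0, 0, 0]}, {"grip": 0.3, "dp": [0, 0.8, 3.6], "delta_rot": [0, 0, 0]}, {"grip": 0.3, "dp": [0, 0.8, 3.6], "delta_rot": [0, 0, 0]}, {"grip": 0.3, "dp": [0, 0.8, 3.2], "delta_rot": [0, 0, 0]}])

```text
time: 32.72
tool_pos: [0.3962, -0.2856, 0.2466]
tcp_rot: [1.29, 1.152, -1.29]
contact_force: [-0.4, -0.5, 0.2]
grip_width: 0.053
```

Request:
play_rows(series=[{"grip": 0.3, "dp": [0, 0.3, 1.8], "delta_rot": [0, 0, 0]}, {"grip": 0.3, "dp": [0, 0, 0], "delta_rot": [0, 0, 0]}, {"grip": 0.3, "dp": [0, 0, 0], "delta_rot": [0, 0, 0]}])

```text
time: 32.97
tool_pos: [0.3971, -0.302, 0.2459]
tcp_rot: [1.291, 1.154, -1.291]
contact_force: [-0.1, 0.5, -0.1]
grip_width: 0.0529
```

Run:
```python
from h import *
plan([.40,-.314,.078],-6.4)
c=cam("wrist");save(c["image"],"w15")
```

```text
t 32.97 pos [ 0.397 -0.302  0.246] phi -6.4 F [-0.06   0.51  -0.122] grip 0.0529 down [ 0. -0. -1.]
n 5 turn/row -0.0 total dp(cm) [16.794  0.411  1.161]
 per row [3.36 0.08 0.23]
```

View pics/w15.png

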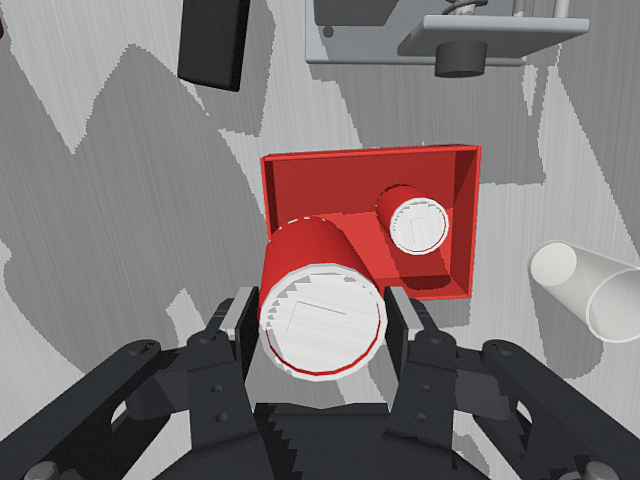

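Request:
play_rows(series=[{"grip": 0.3, "dp": [3.5, 0.2, 0.6], "delta_rot": [0, 0, 0]}, {"grip": 0.3, "dp": [3.5, 0.1, 0.5], "delta_rot": [0, 0, 0]}, {"grip": 0.3, "dp": [3.5, 0, 0], "delta_rot": [0, 0, 0]}, {"grip": 0.3, "dp": [3.0, 0, 0], "delta_rot": [0, 0, 0]}, {"grip": 0.3, "dp": [2.0, 0, 0], "delta_rot": [0, 0, 0]}, {"grip": 0.3, "dp": [1.0, 0, 0], "delta_rot": [0, 0, 0]}, {"grip": 0.3, "dp": [0.3, 0, 0], "delta_rot": [0, 0, 0]}, {"grip": 0.3, "dp": [0, 0, 0], "delta_rot": [0, 0, 0]}])

```text
time: 33.68
tool_pos: [0.3994, -0.312, 0.0779]
tcp_rot: [1.289, 1.155, -1.289]
contact_force: [-1.1, 0.1, 0.7]
grip_width: 0.0529
```

Request:
play_rows(series=[{"grip": 0.75, "dp": [0, 0, 0], "delta_rot": [0, 0, 0]}, {"grip": 0.75, "dp": [0, 0, 0], "delta_rot": [0, 0, 0]}, {"grip": 0.75, "dp": [0, 0, 0], "delta_rot": [0, 0, 0]}, {"grip": 0.75, "dp": [-3, 0, 0], "delta_rot": [0, 0, 0]}, {"grip": 0.75, "dp": [-4, 0, 0], "delta_rot": [0, 0, 0]}, {"grip": 0.5, "dp": [-4, 0, 0], "delta_rot": [0, 0, 0]}, {"grip": 0, "dp": [-4, 0, 0], "delta_rot": [0, 0, 0]}])

```text
time: 34.27
tool_pos: [0.3989, -0.3123, 0.2297]
tcp_rot: [1.29, 1.154, -1.29]
contact_force: [0.9, -1.5, -0.0]
grip_width: 0.0411
```

Run:
```python
from h import *
c=cam("wrist");save(c["image"],"w16")
c=cam("side");save(c["image"],"s16")
c=cam("top");save(c["image"],"t16")
plan([.4,-.31,.3],-6.4)
```

```text
t 34.42 pos [ 0.401 -0.315  0.233] phi -6.3 F [-0.232 -0.456 -1.313] grip 0.0183 down [ 0.007 -0.008 -1.   ]
n 2 turn/row 0.001 total dp(cm) [-6.72  -0.116 -0.405]
 per row [-3.36 -0.06 -0.2 ]
```

View pics/w16.png

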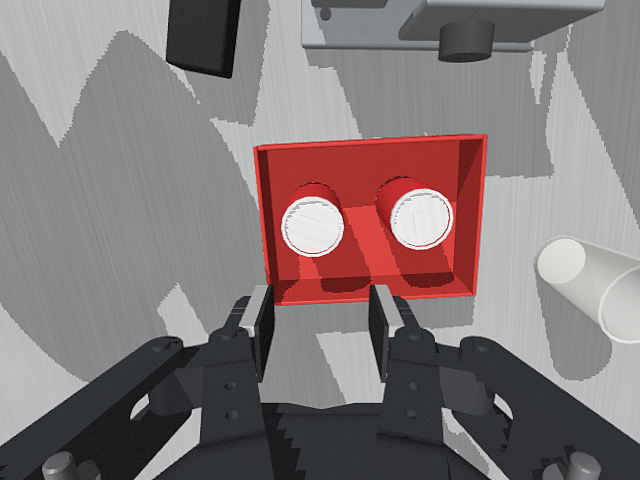

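View pics/s16.png

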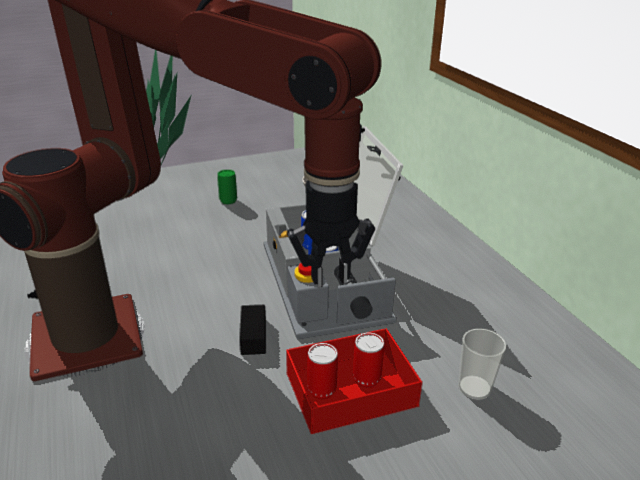

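Both red cans stand in the tub, the three blue cans are in the bay, and the green can is untouched. Next I'll go behind the open guard to swing it down.

```bash
python3 - <<'E'
from h import *
plan(w(.215,0,.39),-6.4)
c=cam("side")
# guard angle: project free-edge corner for several angles
for th in (1.6,1.7,1.75,1.8,1.85):
    P=lambda s,y:w(.083-s*np.cos(th),y,.117+s*np.sin(th))
    print(th,proj(c,[P(.191,-.118),P(.191,.118)]).round(0).tolist())
E
python3 -c "
import cv2;i=cv2.imread('pics/s16.png');cv2.imwrite('pics/s16c.png',cv2.resize(i[110:270,260:440],None,fx=3.3,fy=3.3))"
```

```text
t 34.42 pos [ 0.401 -0.315  0.233] phi -6.3 F [-0.232 -0.456 -1.313] grip 0.0183 down [ 0.007 -0.008 -1.   ]
n 14 turn/row 0.0 total dp(cm) [-15.732  31.543 -39.696]
 per row [-1.12  2.25 -2.84]
1.6 [[381.0, 161.0], [345.0, 123.0]]
1.7 [[389.0, 161.0], [353.0, 123.0]]
1.75 [[394.0, 162.0], [357.0, 123.0]]
1.8 [[398.0, 162.0], [360.0, 123.0]]
1.85 [[402.0, 163.0], [364.0, 124.0]]
```

View pics/s16c.png

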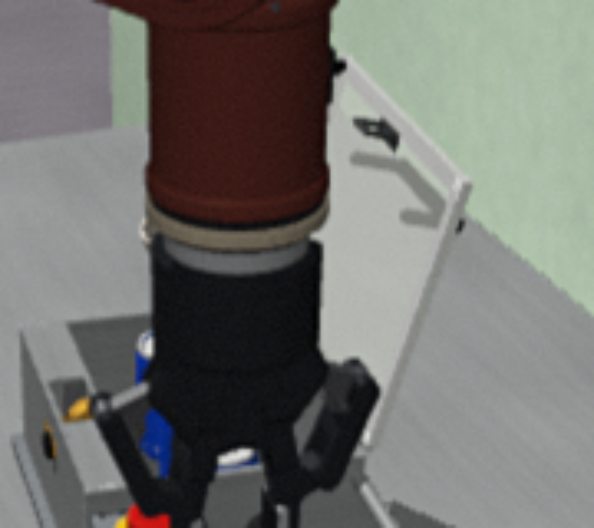

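The guard stands at about 1.85 rad; its corner is at (402,165).

Request:
play_rows(series=[{"grip": 0, "dp": [-3.2, 2.0, 0], "delta_rot": [0, 0, 0]}, {"grip": 0, "dp": [-3.2, 2.0, 0], "delta_rot": [0, 0, 0]}, {"grip": 0, "dp": [-3.2, 2.0, 0], "delta_rot": [0, 0, 0]}, {"grip": 0, "dp": [-3.2, 2.0, 0], "delta_rot": [0, 0, 0]}, {"grip": 0, "dp": [-2.9, 2.5, 0], "delta_rot": [0, 0, 0]}, {"grip": 0, "dp": [0, 2.6, -2.0], "delta_rot": [0, 0, 0]}, {"grip": 0, "dp": [0, 2.6, -2.5], "delta_rot": [0, 0, 0]}, {"grip": 0, "dp": [0, 2.6, -2.5], "delta_rot": [0, 0, 0]}])

```text
time: 35.13
tool_pos: [0.5895, -0.2625, 0.3827]
tcp_rot: [1.291, 1.156, -1.292]
contact_force: [0.0, -0.9, -0.6]
grip_width: 0.0001
```

Request:
play_rows(series=[{"grip": 0, "dp": [0, 2.6, -2.5], "delta_rot": [0, 0, 0]}, {"grip": 0, "dp": [0, 2.6, -2.5], "delta_rot": [0, 0, 0]}, {"grip": 0, "dp": [0, 2.6, -2.5], "delta_rot": [0, 0, 0]}, {"grip": 0, "dp": [0, 2.6, -2.5], "delta_rot": [0, 0, 0]}, {"grip": 0, "dp": [0, 2.2, -2.5], "delta_rot": [0, 0, 0]}, {"grip": 0, "dp": [0, 0, -3.5], "delta_rot": [0, 0, 0]}, {"grip": 0, "dp": [0, 0, -3.5], "delta_rot": [0, 0, 0]}, {"grip": 0, "dp": [0, 0, -3.5], "delta_rot": [0, 0, 0]}])

```text
time: 35.8
tool_pos: [0.7391, -0.0467, 0.3805]
tcp_rot: [1.288, 1.159, -1.293]
contact_force: [0.4, -0.4, 0.1]
grip_width: -0.0002
```

Run:
```python
from h import *
plan(w(.21,0,.39),-6.4)
```

```text
t 35.8 pos [ 0.739 -0.047  0.38 ] phi -6.3 F [ 0.4   -0.381  0.113] grip -0.0002 down [-0.005  0.001 -1.   ]
n 3 turn/row 0.0 total dp(cm) [-0.949  0.262 -9.458]
 per row [-0.32  0.09 -3.15]
```

Request:
play_rows(series=[{"grip": 0, "dp": [0, 0.1, -3.1], "delta_rot": [0, 0, 0]}, {"grip": 0, "dp": [0, 0.1, -3.1], "delta_rot": [0, 0, 0]}, {"grip": 0, "dp": [0, 0, -2.6], "delta_rot": [0, 0, 0]}, {"grip": 0, "dp": [3, 0, 0], "delta_rot": [0, 0, 0]}, {"grip": 0, "dp": [3, 0, 0], "delta_rot": [0, 0, 0]}, {"grip": 0, "dp": [0, 0, 0], "delta_rot": [0, 0, 0]}])

```text
time: 36.3
tool_pos: [0.7474, 0.0402, 0.3132]
tcp_rot: [1.281, 1.167, -1.3]
contact_force: [-0.8, 0.2, -2.9]
grip_width: 0.0
```

Run:
```python
from h import *
plan(w(.205,0,.225),-6.4)
c=cam("wrist");save(c["image"],"w17")
c=cam("side");save(cv2.resize(c["image"][60:300,240:480],None,fx=2.4,fy=2.4),"s17")
```

```text
t 36.3 pos [0.747 0.04  0.313] phi -6.2 F [-0.826  0.245 -2.925] grip 0.0 down [-0.015  0.001 -1.   ]
n 3 turn/row 0.001 total dp(cm) [ 8.824  0.033 -0.736]
 per row [ 2.94  0.01 -0.25]
```

View pics/w17.png

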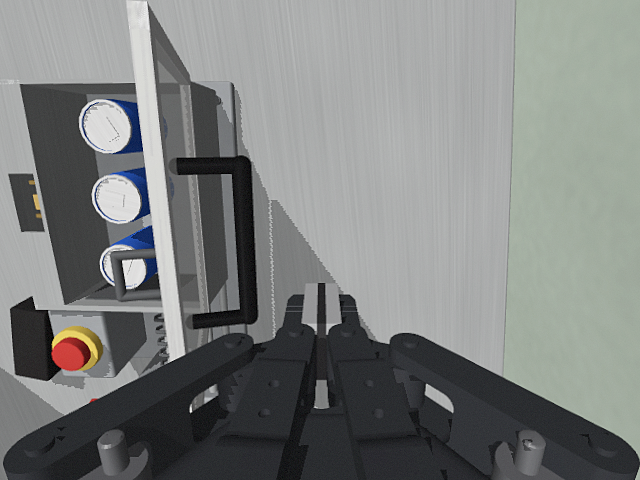

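View pics/s17.png

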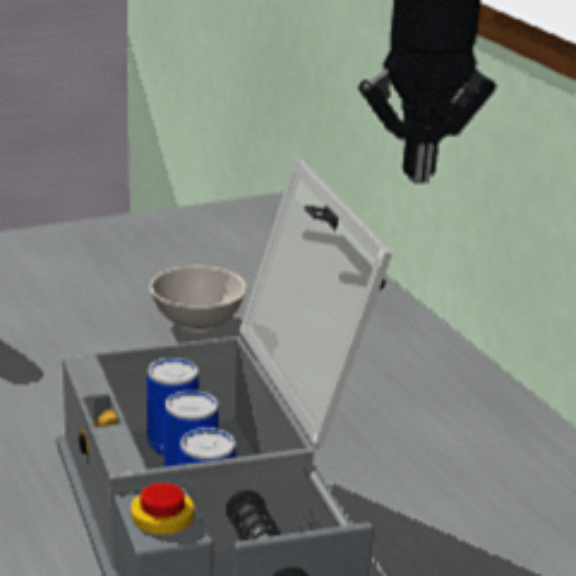

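The view shows the handle bar at (245,240) with the closed fingers behind it. The knuckles are wide in the jaw direction, so I'll turn 90°. That puts the narrow side toward the guard, and I'll push high on the strip above the bar so the palm clears the edge.

Request:
play_rows(series=[{"grip": 0, "dp": [0, 0, 0], "delta_rot": [-0.12, 0, 0]}, {"grip": 0, "dp": [0, 0, 0], "delta_rot": [-0.12, 0, 0]}, {"grip": 0, "dp": [0, 0, 0], "delta_rot": [-0.12, 0, 0]}, {"grip": 0, "dp": [0, 0, 0], "delta_rot": [-0.12, 0, 0]}, {"grip": 0, "dp": [0, 0, 0], "delta_rot": [-0.12, 0, 0]}, {"grip": 0, "dp": [0, 0, 0], "delta_rot": [-0.12, 0, 0]}, {"grip": 0, "dp": [0, 0, 0], "delta_rot": [-0.12, 0, 0]}, {"grip": 0, "dp": [0, 0, 0], "delta_rot": [-0.12, 0, 0]}])

```text
time: 37.07
tool_pos: [0.7516, 0.0382, 0.3274]
tcp_rot: [0.561, 1.494, -0.559]
contact_force: [0.1, -0.0, -0.5]
grip_width: -0.0
```

Request:
play_rows(series=[{"grip": 0, "dp": [0, 0, 0], "delta_rot": [-0.12, 0, 0]}, {"grip": 0, "dp": [0, 0, 0], "delta_rot": [-0.12, 0, 0]}, {"grip": 0, "dp": [0, 0, 0], "delta_rot": [-0.12, 0, 0]}, {"grip": 0, "dp": [0, 0, 0], "delta_rot": [-0.12, 0, 0]}, {"grip": 0, "dp": [0, 0, 0], "delta_rot": [-0.12, 0, 0]}, {"grip": 0, "dp": [0, 0, 0], "delta_rot": [0, 0, 0]}])

```text
time: 37.57
tool_pos: [0.7516, 0.0383, 0.3272]
tcp_rot: [0.092, 1.565, -0.092]
contact_force: [-0.2, -1.1, 0.9]
grip_width: 0.0
```

Run:
```python
from h import *
plan(w(.205,0,.27),83.6)
M=R.from_rotvec(r.sense()["tcp_rot"]).as_matrix();print("y,z axes",M[:,1],M[:,2],r.sense()["joint_positions"])
```

```text
t 37.57 pos [0.752 0.038 0.327] phi 83.3 F [-0.181 -1.101  0.894] grip 0.0 down [ 0.004 -0.    -1.   ]
n 2 turn/row -0.003 total dp(cm) [ 5.717  0.873 -0.565]
 per row [ 2.86  0.44 -0.28]
y,z axes [0.117 0.993 0.   ] [ 0.993 -0.117  0.004] [-0.054  0.5    0.996  0.     1.642 -1.507]
```

Request:
play_rows(series=[{"grip": 0, "dp": [2.9, 0.4, 0], "delta_rot": [0, 0, 0]}, {"grip": 0, "dp": [2.9, 0.4, 0], "delta_rot": [0, 0, 0]}, {"grip": 0, "dp": [0, 0, -2.0], "delta_rot": [0, 0, 0]}, {"grip": 0, "dp": [0, 0, -2.0], "delta_rot": [0, 0, 0]}, {"grip": 0, "dp": [0, 0, -2.0], "delta_rot": [0, 0, 0]}, {"grip": 0, "dp": [0, 0, -2.0], "delta_rot": [0, 0, 0]}])

```text
time: 38.07
tool_pos: [0.6728, 0.0561, 0.2681]
tcp_rot: [0.099, 1.565, -0.099]
contact_force: [2.2, -0.4, 2.7]
grip_width: 0.0001
```

Run:
```python
from h import *
plan(w(.1,0,.268),83.6)
c=cam("side");save(cv2.resize(c["image"][60:300,240:480],None,fx=2.4,fy=2.4),"s18")
```

```text
t 38.07 pos [0.673 0.056 0.268] phi 82.8 F [ 2.202 -0.392  2.748] grip 0.0001 down [ 0.003 -0.    -1.   ]
n 1 turn/row -0.014 total dp(cm) [-0.001 -0.06  -3.006]
  0 [-0.   -0.06 -3.01]
```

View pics/s18.png

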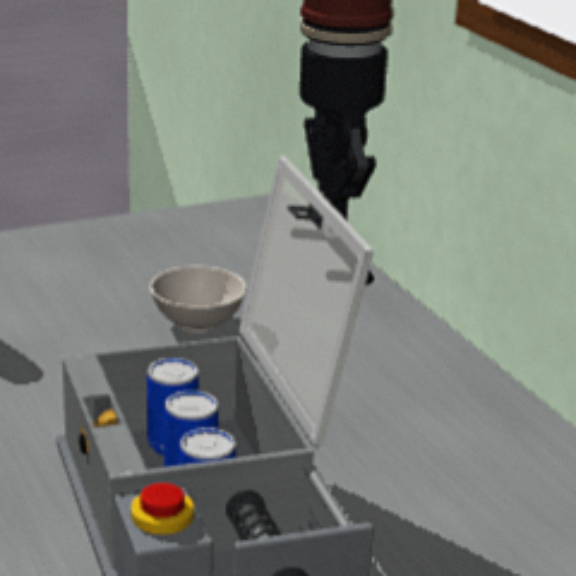

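The guard is being pulled forward at low force. Continuing the sweep.

Request:
play_rows(series=[{"grip": 0, "dp": [0, 0, -2.0], "delta_rot": [0, 0, 0]}, {"grip": 0, "dp": [0, 0, -2.0], "delta_rot": [0, 0, 0]}, {"grip": 0, "dp": [0, 0, -2.0], "delta_rot": [0, 0, 0]}])

```text
time: 38.37
tool_pos: [0.6139, 0.0633, 0.2687]
tcp_rot: [0.098, 1.564, -0.098]
contact_force: [1.9, -0.0, -0.9]
grip_width: -0.0002
```

Request:
play_rows(series=[{"grip": 0, "dp": [0, 0, -2.0], "delta_rot": [0, 0, 0]}, {"grip": 0, "dp": [0, 0, -2.0], "delta_rot": [0, 0, 0]}, {"grip": 0, "dp": [0, 0, -1.0], "delta_rot": [0, 0, 0]}])

```text
time: 38.62
tool_pos: [0.5629, 0.0698, 0.2682]
tcp_rot: [0.098, 1.566, -0.097]
contact_force: [2.8, -1.3, -0.2]
grip_width: 0.0
```

Run:
```python
from h import *
plan(w(.02,0,.268),83.6)
c=cam("side");save(cv2.resize(c["image"][60:300,220:460],None,fx=2.4,fy=2.4),"s19")
```

```text
t 38.62 pos [0.563 0.07  0.268] phi 82.9 F [ 2.843 -1.282 -0.153] grip 0.0 down [ 0.003  0.    -1.   ]
n 1 turn/row -0.012 total dp(cm) [ 0.017 -0.148  0.066]
  0 [ 0.02 -0.15  0.07]
```

View pics/s19.png

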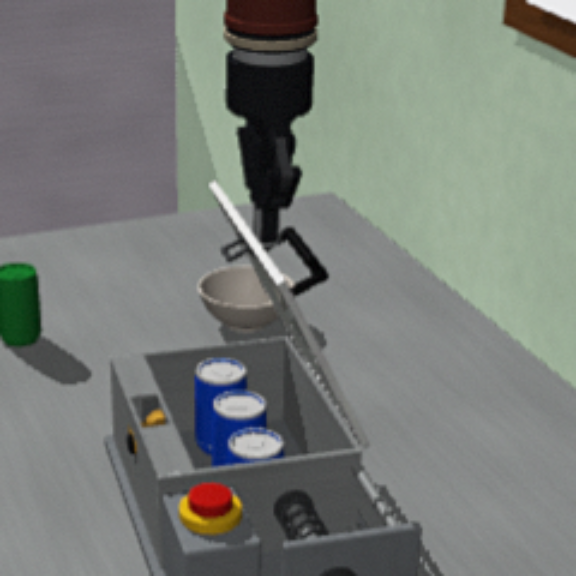

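Request:
play_rows(series=[{"grip": 0, "dp": [0.5, 0, -1.6], "delta_rot": [0, 0, 0]}, {"grip": 0, "dp": [0.8, 0, -1.5], "delta_rot": [0, 0, 0]}, {"grip": 0, "dp": [1.0, 0, -1.4], "delta_rot": [0, 0, 0]}, {"grip": 0, "dp": [1.2, 0, -1.4], "delta_rot": [0, 0, 0]}])

```text
time: 39.0
tool_pos: [0.5061, 0.0767, 0.2328]
tcp_rot: [0.097, 1.565, -0.097]
contact_force: [2.1, -0.4, 0.1]
grip_width: 0.0003
```

Request:
play_rows(series=[{"grip": 0, "dp": [1.3, 0, -1.2], "delta_rot": [0, 0, 0]}, {"grip": 0, "dp": [1.4, 0, -1.0], "delta_rot": [0, 0, 0]}, {"grip": 0, "dp": [1.6, 0, -0.8], "delta_rot": [0, 0, 0]}, {"grip": 0, "dp": [1.6, 0, -0.7], "delta_rot": [0, 0, 0]}])

```text
time: 39.33
tool_pos: [0.4691, 0.0813, 0.1731]
tcp_rot: [0.097, 1.566, -0.096]
contact_force: [0.2, 0.3, 0.6]
grip_width: -0.0001
```

Run:
```python
from h import *
plan(w(-.083,0,.147),83.6)
c=cam("side");save(cv2.resize(c["image"][100:340,200:440],None,fx=2.4,fy=2.4),"s20")
```

```text
t 39.33 pos [0.469 0.081 0.173] phi 82.9 F [0.242 0.313 0.633] grip -0.0001 down [ 0.003 -0.    -1.   ]
n 1 turn/row -0.011 total dp(cm) [ 2.605 -0.251 -0.79 ]
  0 [ 2.6  -0.25 -0.79]
```

View pics/s20.png

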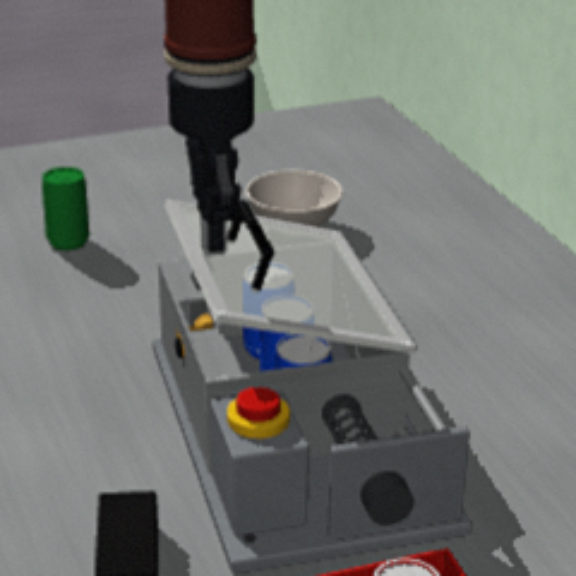

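Request:
play_rows(series=[{"grip": 0, "dp": [1.6, -0.2, -0.5], "delta_rot": [0, 0, 0]}, {"grip": 0, "dp": [1.5, 0, -0.3], "delta_rot": [0, 0, 0]}, {"grip": 0, "dp": [0.7, 0, 0], "delta_rot": [0, 0, 0]}, {"grip": 0, "dp": [0, 0, 0], "delta_rot": [0, 0, 0]}])

```text
time: 39.72
tool_pos: [0.4595, 0.0803, 0.1335]
tcp_rot: [0.096, 1.571, -0.096]
contact_force: [0.3, -0.5, 0.0]
grip_width: 0.0002
```

Request:
play_rows(series=[{"grip": 0, "dp": [0.3, 0, 0], "delta_rot": [0, 0, 0]}, {"grip": 0, "dp": [0.2, 0, 0], "delta_rot": [0, 0, 0]}, {"grip": 0, "dp": [0, 0, 0], "delta_rot": [0, 0, 0]}])

```text
time: 39.97
tool_pos: [0.4608, 0.0804, 0.1302]
tcp_rot: [0.095, 1.567, -0.095]
contact_force: [0.0, -0.2, 1.0]
grip_width: 0.0003
```

Request:
play_rows(series=[{"grip": 0, "dp": [0.2, 0, 0], "delta_rot": [0, 0, 0]}, {"grip": 0, "dp": [0.1, 0, 0], "delta_rot": [0, 0, 0]}, {"grip": 0, "dp": [0, 0, 0], "delta_rot": [0, 0, 0]}])

```text
time: 40.22
tool_pos: [0.4607, 0.0804, 0.1284]
tcp_rot: [0.095, 1.567, -0.095]
contact_force: [-3.7, -0.6, 9.1]
grip_width: -0.0003
```

Request:
play_rows(series=[{"grip": 0, "dp": [0.15, 0, 0], "delta_rot": [0, 0, 0]}, {"grip": 0, "dp": [0, 0, 0], "delta_rot": [0, 0, 0]}])

```text
time: 40.38
tool_pos: [0.4603, 0.0805, 0.1258]
tcp_rot: [0.095, 1.567, -0.095]
contact_force: [-0.4, -0.2, 0.4]
grip_width: -0.0001
```

Request:
play_rows(series=[{"grip": 0, "dp": [0.15, 0, 0], "delta_rot": [0, 0, 0]}, {"grip": 0, "dp": [0, 0, 0], "delta_rot": [0, 0, 0]}])

```text
time: 40.55
tool_pos: [0.4596, 0.0805, 0.1232]
tcp_rot: [0.095, 1.569, -0.095]
contact_force: [0.2, -0.1, -0.1]
grip_width: -0.0
```

The force peaked at 9 N and then dropped, so the bolt probably gave. I'll follow down until firm.

Request:
play_rows(series=[{"grip": 0, "dp": [0.2, 0, 0], "delta_rot": [0, 0, 0]}, {"grip": 0, "dp": [0.1, 0, 0], "delta_rot": [0, 0, 0]}, {"grip": 0, "dp": [0, 0, 0], "delta_rot": [0, 0, 0]}])

```text
time: 40.8
tool_pos: [0.4595, 0.0805, 0.1201]
tcp_rot: [0.095, 1.569, -0.095]
contact_force: [0.3, -0.7, 0.5]
grip_width: 0.0003
```

Request:
play_rows(series=[{"grip": 0, "dp": [0.15, 0, 0], "delta_rot": [0, 0, 0]}, {"grip": 0, "dp": [0, 0, 0], "delta_rot": [0, 0, 0]}])

```text
time: 40.97
tool_pos: [0.4596, 0.0805, 0.1199]
tcp_rot: [0.095, 1.569, -0.095]
contact_force: [-5.9, 0.4, 11.2]
grip_width: -0.0003
```

Request:
play_rows(series=[{"grip": 0, "dp": [0.1, 0, 0], "delta_rot": [0, 0, 0]}, {"grip": 0, "dp": [0, 0, 0], "delta_rot": [0, 0, 0]}])

```text
time: 41.13
tool_pos: [0.4597, 0.0805, 0.1198]
tcp_rot: [0.095, 1.569, -0.095]
contact_force: [-9.3, -0.9, 17.6]
grip_width: -0.0002
```

Run:
```python
from h import *
c=cam("side");save(cv2.resize(c["image"][160:340,200:420],None,fx=3.2,fy=3.2,interpolation=cv2.INTER_CUBIC),"s21")
plan(w(-.085,0,.25),-6.4)
```

```text
t 41.18 pos [0.46 0.08 0.12] phi 83.1 F [-8.55  -0.879 18.712] grip -0.0 down [-0.001 -0.    -1.   ]
n 14 turn/row 0.112 total dp(cm) [-13.017  -0.059  -0.061]
  0 [-0.93 -0.   -0.  ]
  1 [-0.93 -0.   -0.  ]
  2 [-0.93 -0.01 -0.  ]
  3 [-0.93 -0.01 -0.  ]
  4 [-0.93 -0.01 -0.  ]
  5 [-0.93 -0.01 -0.  ]
  6 [-0.93 -0.01 -0.  ]
  7 [-0.93 -0.01 -0.  ]
  8 [-0.93 -0.01  0.  ]
  9 [-0.93 -0.01  0.  ]
  10 [-0.93 -0.01  0.  ]
  11 [-0.93 -0.01  0.  ]
  12 [-0.93 -0.01  0.  ]
  13 [-0.93 -0.    0.  ]
```

View pics/s21.png

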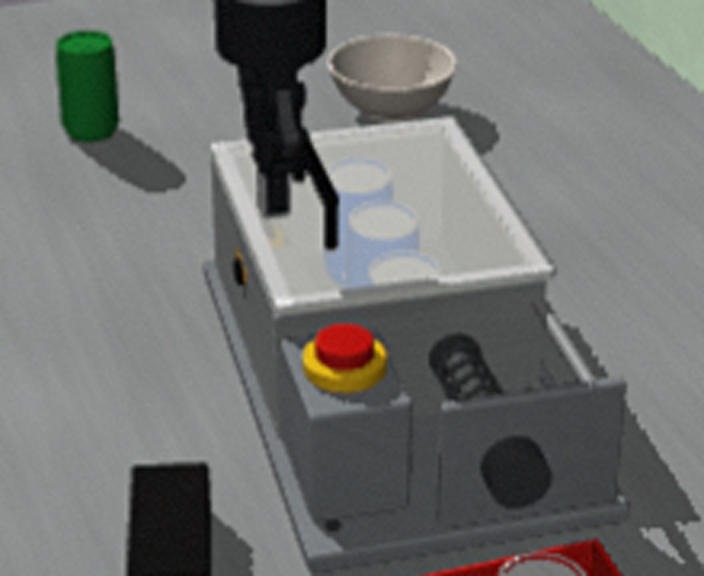

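The guard lies flat with the cans below it. Next comes the tug: rise, turn the jaws back along x, and grip the handle.

Request:
play_rows(series=[{"grip": 0, "dp": [-2, 0, 0], "delta_rot": [0, 0, 0]}, {"grip": 0, "dp": [-4, 0, 0], "delta_rot": [0, 0, 0]}, {"grip": 0, "dp": [-4, 0, 0], "delta_rot": [0.12, 0, 0]}, {"grip": 0, "dp": [-3, 0, 0], "delta_rot": [0.12, 0, 0]}, {"grip": 0, "dp": [0, 0, 0], "delta_rot": [0.12, 0, 0]}, {"grip": 0, "dp": [0, 0, 0], "delta_rot": [0.12, 0, 0]}, {"grip": 0, "dp": [0, 0, 0], "delta_rot": [0.12, 0, 0]}, {"grip": 0, "dp": [0, 0, 0], "delta_rot": [0.12, 0, 0]}])

```text
time: 41.85
tool_pos: [0.4596, 0.0804, 0.2478]
tcp_rot: [0.661, 1.468, -0.661]
contact_force: [0.2, 0.3, -0.2]
grip_width: -0.0
```

Request:
play_rows(series=[{"grip": 0, "dp": [0, 0, 0], "delta_rot": [0.12, 0, 0]}, {"grip": 0.3, "dp": [0, 0, 0], "delta_rot": [0.12, 0, 0]}, {"grip": 0.6, "dp": [0, 0, 0], "delta_rot": [0.12, 0, 0]}, {"grip": 0.6, "dp": [0, 0, 0], "delta_rot": [0.12, 0, 0]}, {"grip": 0.6, "dp": [0, 0, 0], "delta_rot": [0.12, 0, 0]}, {"grip": 0.6, "dp": [0, 0, 0], "delta_rot": [0.12, 0, 0]}, {"grip": 0.6, "dp": [0, 0, 0], "delta_rot": [0.12, 0, 0]}])

```text
time: 42.43
tool_pos: [0.4595, 0.0805, 0.2474]
tcp_rot: [1.294, 1.152, -1.295]
contact_force: [-0.7, 0.8, -0.6]
grip_width: 0.0512
```

Run:
```python
from h import *
plan(w(-.0545,0,.25),-6.4)
```

```text
t 42.43 pos [0.459 0.08  0.247] phi -6.6 F [-0.698  0.804 -0.64 ] grip 0.0512 down [-0.001 -0.    -1.   ]
n 1 turn/row -0.004 total dp(cm) [-0.257  3.013  0.038]
 per row [-0.26  3.01  0.04]
```

Request:
play_rows(series=[{"grip": 0.6, "dp": [0, 3, 0], "delta_rot": [0, 0, 0]}, {"grip": 0.6, "dp": [3.5, 0, 0], "delta_rot": [0, 0, 0]}, {"grip": 0.6, "dp": [3.5, 0, 0], "delta_rot": [0, 0, 0]}, {"grip": 0.6, "dp": [2.5, 0, 0], "delta_rot": [0, 0, 0]}, {"grip": 0.6, "dp": [1.0, 0, 0], "delta_rot": [0, 0, 0]}, {"grip": 0, "dp": [0, 0, 0], "delta_rot": [0, 0, 0]}, {"grip": 0, "dp": [0, 0, 0], "delta_rot": [0, 0, 0]}, {"grip": 0, "dp": [0, 0, 0], "delta_rot": [0, 0, 0]}], squeeze=60)

```text
time: 43.1
tool_pos: [0.4902, 0.0773, 0.1447]
tcp_rot: [1.291, 1.154, -1.289]
contact_force: [-25.4, 2.1, 7.3]
grip_width: 0.0155
```

Request:
play_rows(series=[{"grip": 0, "dp": [0, 0, 0], "delta_rot": [0, 0, 0]}, {"grip": 0, "dp": [0, 0, 0], "delta_rot": [0, 0, 0]}])

```text
time: 43.27
tool_pos: [0.4879, 0.0775, 0.1447]
tcp_rot: [1.288, 1.158, -1.292]
contact_force: [-11.6, 0.4, 8.7]
grip_width: 0.0098
```

Run:
```python
from h import *
plan(w(-.0545,0,.25),-6.4)
```

```text
t 43.27 pos [0.488 0.078 0.145] phi -6.3 F [-11.614   0.378   8.699] grip 0.0098 down [-0.004  0.    -1.   ]
n 3 turn/row 0.001 total dp(cm) [-10.526   0.118   0.079]
 per row [-3.51  0.04  0.03]
```

Request:
play_rows(series=[{"grip": 0, "dp": [-0.2, -0.15, 0], "delta_rot": [0, 0, 0]}, {"grip": 0, "dp": [-0.1, 0, 0], "delta_rot": [0, 0, 0]}, {"grip": 0, "dp": [0, 0, 0], "delta_rot": [0, 0, 0]}])

```text
time: 43.52
tool_pos: [0.4884, 0.0775, 0.147]
tcp_rot: [1.291, 1.154, -1.289]
contact_force: [-2.8, 1.2, -0.1]
grip_width: 0.0095
```

Request:
play_rows(series=[{"grip": 0, "dp": [-0.25, 0, 0], "delta_rot": [0, 0, 0]}, {"grip": 0, "dp": [0, 0, 0], "delta_rot": [0, 0, 0]}])

```text
time: 43.68
tool_pos: [0.4884, 0.0774, 0.1475]
tcp_rot: [1.291, 1.154, -1.289]
contact_force: [5.3, 0.5, -13.6]
grip_width: 0.0094
```

Request:
play_rows(series=[{"grip": 0, "dp": [-0.2, 0, 0], "delta_rot": [0, 0, 0]}, {"grip": 0, "dp": [0, 0, 0], "delta_rot": [0, 0, 0]}, {"grip": 0, "dp": [0, 0, 0], "delta_rot": [0, 0, 0]}])

```text
time: 43.93
tool_pos: [0.4884, 0.0774, 0.1478]
tcp_rot: [1.291, 1.155, -1.289]
contact_force: [11.5, 2.2, -23.7]
grip_width: 0.0094
```

Run:
```python
from h import *
s=r.sense();print(s["tool_pos"],s["contact_force"],s["grip_width"])
c=cam("side");save(cv2.resize(c["image"][160:340,200:420],None,fx=3.2,fy=3.2,interpolation=cv2.INTER_CUBIC),"s22")
```

```text
[0.488 0.077 0.148] [ 11.523   2.191 -23.749] 0.009403305046173696
```

View pics/s22.png

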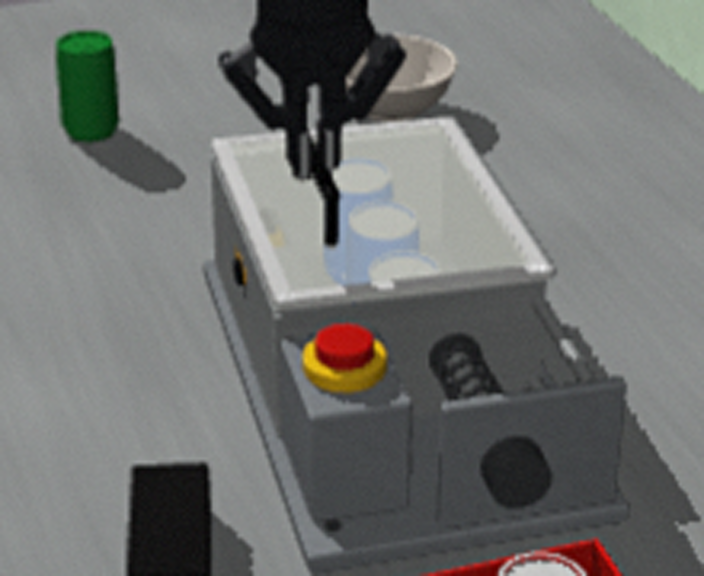

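A 24 N upward pull held with under 1 mm of movement and the guard still flat, so it is caught. I'll relax, release, and go to the start button.

Request:
play_rows(series=[{"grip": 0, "dp": [0.4, 0, 0], "delta_rot": [0, 0, 0]}, {"grip": 0.5, "dp": [0, 0, 0], "delta_rot": [0, 0, 0]}, {"grip": 0.5, "dp": [0, 0, 0], "delta_rot": [0, 0, 0]}, {"grip": 0.5, "dp": [0, 0, 0], "delta_rot": [0, 0, 0]}, {"grip": 0.5, "dp": [-2, 0, 0], "delta_rot": [0, 0, 0]}, {"grip": 0.5, "dp": [-4, 0, 0], "delta_rot": [0, 0, 0]}, {"grip": 0.2, "dp": [-4, 0, 0], "delta_rot": [0, 0, 0]}, {"grip": 0, "dp": [0, 0, 0], "delta_rot": [0, 0, 0]}])

```text
time: 44.65
tool_pos: [0.4928, 0.0773, 0.2564]
tcp_rot: [1.298, 1.144, -1.277]
contact_force: [0.9, 0.6, 1.9]
grip_width: 0.0193
```

Run:
```python
from h import *
c=cam("top");s=cam("side");w_=cam("wrist")
def red(c,x0,y0,x1,y1):
    hsv=cv2.cvtColor(c["image"],cv2.COLOR_RGB2HSV);m=((hsv[...,0]<8)|(hsv[...,0]>172))&(hsv[...,1]>150)&(hsv[...,2]>120)
    q=np.zeros(m.shape,bool);q[y0:y1,x0:x1]=1;m&=q
    n,l,st,ce=cv2.connectedComponentsWithStats(m.astype(np.uint8));i=1+np.argmax(st[1:,4]);print(st[i],ce[i]);return ce[i]
a=red(c,365,250,400,280);b=red(s,290,255,325,282)
print(onz(c,a,.124),two(c,a,s,b))
p=onz(c,a,.124)+.003;plan([p[0],p[1],.2],None)
save(w_["image"],"w23")
```

```text
[374 258  13  13 138] [380.101 263.906]
[299 261  18  11 154] [307.032 265.922]
[ 0.447 -0.089  0.124] (array([ 0.448, -0.09 ,  0.117]), np.float64(0.000778365807174749))
t 44.8 pos [0.489 0.077 0.248] phi -6.3 F [-0.852 -0.423 -0.735] grip 0.0001 down [ 0.003 -0.    -1.   ]
n 5 turn/row 0.0 total dp(cm) [ 4.75  -2.084 16.677]
 per row [ 0.95 -0.42  3.34]
```

View pics/w23.png

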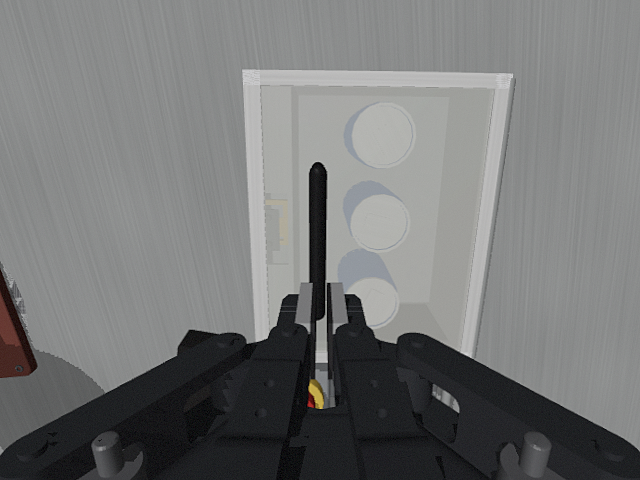

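Request:
play_rows(series=[{"grip": 0, "dp": [0, -0.4, 3.3], "delta_rot": [0, 0, 0]}, {"grip": 0, "dp": [0, -0.4, 3.3], "delta_rot": [0, 0, 0]}, {"grip": 0, "dp": [0.5, -0.4, 3.3], "delta_rot": [0, 0, 0]}, {"grip": 0, "dp": [2, -0.4, 3.3], "delta_rot": [0, 0, 0]}, {"grip": 0, "dp": [2, -0.4, 3.3], "delta_rot": [0, 0, 0]}, {"grip": 0, "dp": [0, 0, 0], "delta_rot": [0, 0, 0]}, {"grip": 0, "dp": [0, 0, 0], "delta_rot": [0, 0, 0]}])

```text
time: 45.38
tool_pos: [0.4478, -0.0852, 0.1986]
tcp_rot: [1.292, 1.158, -1.296]
contact_force: [0.6, 1.0, 0.6]
grip_width: 0.0001
```

Run:
```python
from h import *
plan([.4495,-.088,.13])
c=cam("wrist");save(c["image"],"w24");print(proj(c,[.4495,-.088,.124]))
```

```text
t 45.38 pos [ 0.448 -0.085  0.199] phi -6.5 F [0.602 0.979 0.638] grip 0.0001 down [-0.005  0.002 -1.   ]
n 2 turn/row 0.0 total dp(cm) [6.857 0.236 0.273]
 per row [3.43 0.12 0.14]
[[323.576 253.213]]
```

View pics/w24.png

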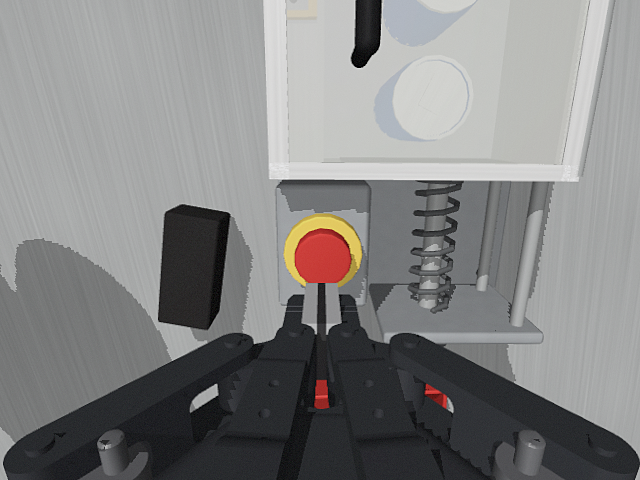

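The button's red cap is at (323,257) against a prediction of (324,253). Pressing.

Request:
play_rows(series=[{"grip": 0, "dp": [3.0, 0.1, 0.2], "delta_rot": [0, 0, 0]}, {"grip": 0, "dp": [2.5, 0.1, 0.1], "delta_rot": [0, 0, 0]}, {"grip": 0, "dp": [1.5, 0, 0], "delta_rot": [0, 0, 0]}, {"grip": 0, "dp": [0.4, 0, 0], "delta_rot": [0, 0, 0]}, {"grip": 0, "dp": [0, 0, 0], "delta_rot": [0, 0, 0]}])

```text
time: 45.85
tool_pos: [0.4512, -0.0862, 0.1265]
tcp_rot: [1.288, 1.158, -1.29]
contact_force: [-0.2, 0.6, -0.7]
grip_width: -0.0003
```

Request:
play_rows(series=[{"grip": 0, "dp": [0.4, 0, 0], "delta_rot": [0, 0, 0]}, {"grip": 0, "dp": [0.3, 0, 0], "delta_rot": [0, 0, 0]}, {"grip": 0, "dp": [0, 0, 0], "delta_rot": [0, 0, 0]}])

```text
time: 46.1
tool_pos: [0.453, -0.0875, 0.1215]
tcp_rot: [1.291, 1.153, -1.287]
contact_force: [0.7, 1.5, 2.3]
grip_width: 0.0001
```

Request:
play_rows(series=[{"grip": 0, "dp": [0.4, 0, 0], "delta_rot": [0, 0, 0]}, {"grip": 0, "dp": [0.2, 0, 0], "delta_rot": [0, 0, 0]}, {"grip": 0, "dp": [0, 0, 0], "delta_rot": [0, 0, 0]}])

```text
time: 46.35
tool_pos: [0.4531, -0.0877, 0.116]
tcp_rot: [1.291, 1.153, -1.287]
contact_force: [1.1, 3.7, 9.1]
grip_width: 0.0003
```

Request:
play_rows(series=[{"grip": 0, "dp": [0.2, 0, 0], "delta_rot": [0, 0, 0]}, {"grip": 0, "dp": [0.1, 0, 0], "delta_rot": [0, 0, 0]}, {"grip": 0, "dp": [0, 0, 0], "delta_rot": [0, 0, 0]}])

```text
time: 46.6
tool_pos: [0.4534, -0.0878, 0.1156]
tcp_rot: [1.291, 1.153, -1.287]
contact_force: [-8.6, 7.0, 30.4]
grip_width: 0.0003
```

The button bottomed out: the force rises to 30 N at z = 0.1156. Let go and retreat.

Request:
play_rows(series=[{"grip": 0, "dp": [-1, 0, 0], "delta_rot": [0, 0, 0]}, {"grip": 0, "dp": [-3, 0, 0], "delta_rot": [0, 0, 0]}, {"grip": 0, "dp": [-4, 0, 0], "delta_rot": [0, 0, 0]}, {"grip": 0, "dp": [-4, 0, 0], "delta_rot": [0, 0, 0]}, {"grip": 0, "dp": [-4, 0, 0], "delta_rot": [0, 0, 0]}, {"grip": 0, "dp": [0, 0, 0], "delta_rot": [0, 0, 0]}, {"grip": 0, "dp": [0, 0, 0], "delta_rot": [0, 0, 0]}])

```text
time: 47.18
tool_pos: [0.453, -0.0886, 0.2743]
tcp_rot: [1.291, 1.149, -1.287]
contact_force: [-0.2, -0.1, -1.2]
grip_width: 0.0005
```

Run:
```python
from h import *
c=cam("side");save(c["image"],"s25")
print(proj(c,[[.453,-.088,.124]]))
plan([.45,-.088,.25])
```

```text
[[309.005 262.06 ]]
t 47.23 pos [ 0.452 -0.088  0.272] phi -6.3 F [ 0.162 -0.485 -1.674] grip -0.0 down [ 0.001 -0.001 -1.   ]
n 1 turn/row 0.0 total dp(cm) [ 2.181 -0.188  0.012]
 per row [ 2.18 -0.19  0.01]
```

View pics/s25.png

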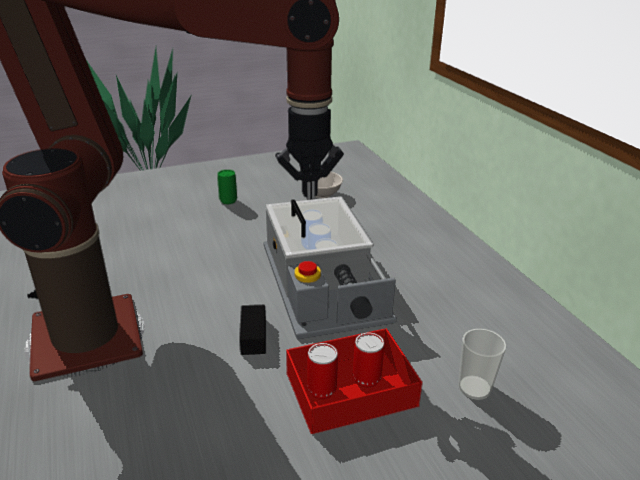

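The final view shows everything in place: guard shut, blue cans inside, red cans in the tub, the start button sprung back, and the tumbler, bowl and green can untouched. The arm is clear of everything, so I'm handing in.

Run:
```python
from bench import r
print(r.finish_job())
```

```text
the job is handed in; nothing more can be done
None
```

The job is finished and handed in at about 47 s of the 210 s, but two hard contacts along the way could count against it.

- **Block and guard:** The block went from the guard to the bare counter in front of the control box, and I swung the guard open to about 1.85 rad.
- **Cans:** All three blue cans stand in the bay and both red cans stand in the tub. One red can was knocked aside partway through, and I re-measured it before picking it up.
- **Catch:** It gave at a reading of about 9 N, and I then pressed to about 18 N. A 24 N upward tug on the handle moved it under 1 mm, with the guard staying flat, so no second press was needed.
- **Start button:** I pushed it in until it bottomed out at z 0.116 (30 N), and it sprang back when released.
- **Left alone:** In the last picture the tumbler, bowl and green can are where they started, and the arm touches nothing.

**Hard contacts:**
- While I was opening the guard, its edge wedged under the gripper's palm and the wrist force read 92 N for a moment. That is under the 120 N wrist limit but probably over the 40 N limit for the gripper's body.
- While I was setting the block down, the gripper or arm touched something near the crusher's front at about 23 N. I moved it back before releasing.

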